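# Fit the float and close the float chamber

### The job

Assemble the float chamber: lower the steel float ball gently into the open chamber of the aluminium housing, without dropping it or pressing it hard. Then take the cover plate by its handle, tilt it, tuck one edge under the housing's overhanging lip and ease the plate down, not letting it fall, until it lies level and fully home on the ledge inside the rim. Let go of everything, and leave the jar, the wrench and the flange disc alone.

Things in the scene. Friction and masses are not known exactly. Their poses are not given: they have to be found in the camera images.
- housing: Fixed cast-aluminium box, 159 (x) x 162 (y) mm, open on top. Origin: centre of its underside; z up; -x is its lip side, turned roughly to the robot. All heights z are from here. Rims on the +-y and +x sides reach z = 76. Pipe stubs on the +-y sides reach |y| = 105, below z = 65; bolt feet reach |x| = 95, below z = 15
- housing_floor (a point): Point on the chamber's flat floor, at 0, 0, 8 mm in the housing's frame. The chamber is 112 mm (x, from -53.5 to 58.5) by 120 mm (y) wide, with upright walls from the floor up to the ledge
- housing_ledge (a point): Centre of the cover's cavity at ledge height, 0, 0, 68 mm in the housing's frame. Here the opening widens to a ledge on all four sides: cavity x from -67.5 to 67.5, y from -69 to 69. The cover, once home, lies on this ledge inside the rims
- housing_lip (a point): Middle of the overhanging lip's free lower edge, at -51.5, 0, 87 mm in the housing's frame. The lip runs along the whole -x side, hangs 16 mm over the cavity and is 8 mm thick (z 87 to 95): a slot 19 mm high and 16 mm deep above the ledge
- housing_lugs (a point): Point midway between the tops of two upright lugs on the far (+x) rim's corners, at 73.5, 0, 124 mm in the housing's frame; lugs: x 67.5 to 79.5, |y| 59 to 81. A level cover cannot pass between lip and far side; the lugs are so high that it must be tilted about 24 to 31 degrees, +x edge up over them, to slide under the lip, then be turned down level about its tucked edge
- cover: Loose flat steel plate, 130 (x) x 132 (y) x 6 mm, about 0.3 kg (varies), lying flat on the bench. Origin: centre of its underside; z up. Same after a half turn about z. Handle: straight bar along x over the centre, 64 long, 14 thick (y), z = 24 to 40, on two legs at x = +-26. Home: axes along the housing's (either way round), origin at housing_ledge
- ball_center (a point): Centre of the smooth hollow steel float ball, 56 mm in diameter, about 0.1 kg (varies), resting loose on its stand with its centre about 37 mm above the bench. On the chamber's floor its centre is at z = 36 in the housing's frame, anywhere across it
- ball: The same float ball; it may roll, so use its centre point
- stand: Fixed low square black plastic frame, 44 x 44 mm, 14 mm high, on which the ball rests. Origin: centre of its underside
- jar: Bystander: closed grey plastic jar, 48 mm in diameter, 75 mm tall, beyond the housing. Origin: centre of its underside. Leave alone
- wrench: Bystander: loose steel wrench 170 mm long lying flat on the bench beyond the housing. Leave alone
- flange: Bystander: round steel flange disc, 62 mm in diameter, 14 mm thick, with a small boss on top (26 mm high in all), lying flat beyond the housing. Origin: centre of its underside. Leave alone
Not all that is in view belongs to the job. What is shaped like the cover but blue or orange is not meant.

How it is judged:
By the outcome, as a careful person would: the job done as asked, in the order asked, and still so for the second after the job is handed in, with the robot touching nothing.
It also fails if it takes over 61 s, if anything falls off the work surface, if the arm or the gripper's body presses on something with over 40 N, if the wrist force passes 120 N, or if a joint passes its speed limit or range.

### The arm

A 6-joint arm with a two-finger parallel gripper is mounted at the origin on the work surface. World frame = base frame: x ahead of the robot, y to its left, z up, the work surface at z = 0. Lengths are in m, angles in rad, forces in N, time in s.
With the tool pointing down it reaches from about 0.325 to 0.9 m from the base axis. Payload 6.1 kg.
Tool frame: the origin (TCP) lies at the very end of the fingers, on their centre line; the grasp point (between the pads) lies 19 mm behind it (env.pinch_z is the distance from the TCP to the grasp point, in m); z points along the fingers, y is the direction in which the jaws open and shut (so a half turn about z gives the same grasp; the last joint's range is limited). The gripper opens to 85 mm and grips with 20 to 120 N. Pads are 22 mm wide; open, the fingers measure 114 mm over their backs; the gripper's body (76 mm by 85 mm) begins 54 mm behind the grasp point. The pads swing forward as they close: fully open they stand 13 mm farther back than shut.
Start: joints at [-0.126, 0.22, 1.526, -0, 1.395, -0.126], TCP at [0.625, -0, 0.198] pointing down, gripper open.
Joint ranges: [-2.98, 2.98], [-0.91, 2.08], [0.09, 2.57], [-1.24, 4.39], [0.2, 2.65], [-2.68, 2.68]. Speed limits (rad/s): [2.57, 2.57, 3.01, 3.14, 3.14, 3.14].

### API

Orientations are given as a rotation vector (axis times angle).
In Python, from rig import env gives the robot as it stands. The module is installed in compiled form; this text tells all that it offers.
- The arm moves only by the tool drive_tool, never from a script. Its argument "targets" is one flat list of numbers, 4 for each row, row after row: the shift along the tool's x, y, z in cm, then the turn about the tool's z in units of 10 degrees (1.0 is 10 degrees). In form: [tx, ty, tz, yaw, tx, ty, tz, yaw, ...]. A call has exactly 5 rows; each row shifts and turns the pose as measured when the row begins, along the tool's axes as they then stand; what a row does not reach is not made up. A row lasts 1/8 s, in which the tool goes at most 62.5 mm and 10.7 degrees, less where a joint would pass 70% of its speed; a pose out of reach is approached as far as the arm can. A call with a gripper value outside its range is refused whole. "jaw" is the closure, from 0 (fully open) to 1 (shut), set as the call begins (left out, the last holds). The fingers move at their own pace and stop on an object; the grip force is fixed at half the most. Time passes only in rows, so rows that do not move let the fingers close, or fill a call up. It gives the time, the measured TCP pose, the force and the opening at its end, in the units of the state.
- env.state(): the state, without advancing time (a new reading comes with each control period).
- env.capture(name): name is "scene" or "side" or "wrist"; returns (picture, depth): 384x512x3 uint8, red, green, blue; 384x512 float32, m along the optical axis (not along the pixel's ray), 0 where there is no reading.
- env.camera_info(name): a dict with "fx", "fy", "cx", "cy" (pixels), "k1" (the pictures are not rectified: a ray, as slopes to the right and down, at radius r is drawn at 1 + k1 r^2 times it, then the intrinsics apply), "extrinsics" (4x4, takes a point from camera to world coordinates). Camera axes: x right, y down, z forward; pixel columns grow to the right and rows downward; lengths in m; the calibration is good to about 2 mm. A picture is of the moment at which its call begins: read the wrist's pose just before it. camera_info takes no time and is no camera call; for the wrist camera it gives the pose at the moment of the call.
- env.close_job(): hands the job in, once; it reports no verdict.
The state is a dict: "time_s": time; "joint_positions": joint angles; "dq": joint speeds; "joint_efforts": joint torques, N m; "tcp_pos": TCP position; "tcp_rot": TCP orientation; "ft_force": force on the tool from outside, world axes, zero at the start; "ft_torque": the same for the moment, N m; "grip_width": finger opening in m.
Only numpy, scipy, OpenCV 4.12 (cv2) and the standard library are available. Lean on these libraries where they do the work, as an engineer would, in place of code of your own. Each camera call takes 0.05 s, during which the arm holds its last target.

## Working session

There is one attempt and no reset: what is moved stays moved. The work goes in short steps, Python scripts to look and compute and a tool call to move; the robot and the scene stay as the last step left them, time stands still between calls to the robot, and variables do not carry over. Pictures are saved under pics/ and viewed, and the job is handed in when it is done.

Besides the shell and the picture viewer there is one more tool, called after ">>>" as name(argument=value, ...), one argument or row to a line, values as JSON. drive_tool: Moves the arm, as the interface text tells. Its arguments: {"type":"object","properties":{"targets":{"type":"array","items":{"type":"number"}},"jaw":{"type":"number"}},"required":["targets"]}

```bash
mkdir -p pics; ls; cat > h.py <<'E'
import numpy as np, cv2
from rig import env
def cap(n,name):
    ci=env.camera_info(n); p,d=env.capture(n); cv2.imwrite(f'pics/{name}.png',p[:,:,::-1]); np.savez(f'pics/{name}.npz',p=p,d=d,E=ci['extrinsics'],K=[ci[k] for k in('fx','fy','cx','cy','k1')]); return p,d,ci
def load(name):
    z=np.load(f'pics/{name}.npz'); return z['p'],z['d'],z['E'],z['K']
def slopes(uv,K):
    fx,fy,cx,cy,k1=K; uv=np.asarray(uv,float).reshape(-1,1,2)
    return cv2.undistortPoints(uv,np.array([[fx,0,cx],[0,fy,cy],[0,0,1.]]),np.array([k1,0,0,0.])).reshape(-1,2)
def plane(uv,K,E,z):
    s=slopes(uv,K); r=np.c_[s,np.ones(len(s))]@E[:3,:3].T; o=E[:3,3]
    return o+r*((z-o[2])/r[:,2])[:,None]
def dep(uv,d,K,E):
    s=slopes(uv,K); u=np.asarray(uv,int).reshape(-1,2); z=d[u[:,1],u[:,0]]
    return (np.c_[s,np.ones(len(s))]*z[:,None])@E[:3,:3].T+E[:3,3]
def proj(P,K,E):
    P=np.asarray(P,float).reshape(-1,3); c=(P-E[:3,3])@E[:3,:3]; s=c[:,:2]/c[:,2:]; s=s*(1+K[4]*(s**2).sum(1))[:,None]
    return s*K[:2]+K[2:4]
def cloud(d,K,E):
    v,u=np.mgrid[0:384,0:512]; uv=np.stack([u.ravel(),v.ravel()],1)
    return dep(uv,d,K,E).reshape(384,512,3)
def st():
    s=env.state()
    for k in('time_s','tcp_pos','tcp_rot','ft_force','grip_width','joint_positions'): print(k,np.round(s[k],4))
E
python3 - <<'E'
from h import *
for n in('scene','side','wrist'):
    p,d,ci=cap(n,n+'0'); print(n,np.round(ci['extrinsics'],3).tolist(),[round(float(ci[k]),3) for k in('fx','fy','cx','cy','k1')])
st(); print(env.pinch_z)
E
```

```text
pics
scene [[-0.722, 0.41, -0.557, 1.241], [0.692, 0.435, -0.576, 0.615], [0.006, -0.802, -0.598, 0.818], [0.0, 0.0, 0.0, 1.0]] [402.54, 402.54, 260.587, 195.38, -0.098]
side [[0.687, -0.554, 0.471, -0.017], [-0.727, -0.522, 0.447, -0.641], [-0.002, -0.649, -0.761, 1.037], [0.0, 0.0, 0.0, 1.0]] [454.354, 454.354, 250.172, 191.383, -0.167]
wrist [[1.0, 0.002, -0.002, 0.623], [0.001, -0.951, -0.31, 0.08], [-0.002, 0.31, -0.951, 0.373], [0.0, 0.0, 0.0, 1.0]] [300.777, 300.777, 261.832, 186.165, -0.073]
time_s 0.15
tcp_pos [0.6245 0.     0.1973]
tcp_rot [-2.2206e+00 -2.2206e+00  1.4000e-03]
ft_force [0.5601 0.1562 0.0189]
grip_width 0.085
joint_positions [-0.1261  0.2211  1.5273  0.      1.3947 -0.1261]
0.0187
```

View pics/scene0.png

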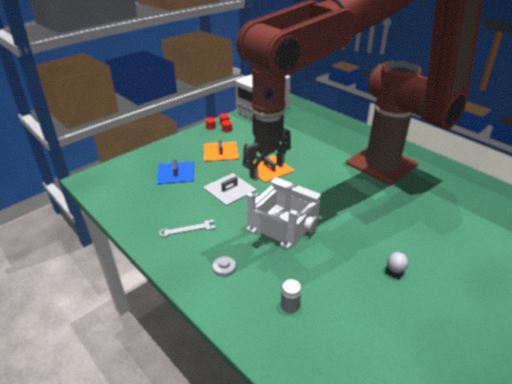

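View pics/side0.png

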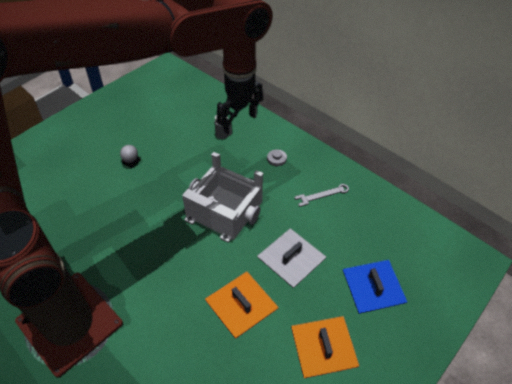

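View pics/wrist0.png

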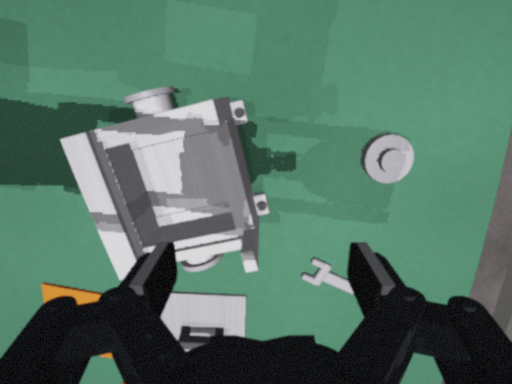

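```bash
python3 - <<'E'
from h import *
for n in('scene0','side0','wrist0'):
    p,d,E,K=load(n); C=cloud(d,K,E); hsv=cv2.cvtColor(p,cv2.COLOR_RGB2HSV)
    gr=(hsv[...,1]<60)&(hsv[...,2]>110)&(d>0)&(C[...,0]>.3)&(C[...,0]<1)&(abs(C[...,1])<.5)
    g=(hsv[...,0]>60)&(hsv[...,0]<90)&(hsv[...,1]>100)&(d>0)
    print(n,'bench z',np.round(np.percentile(C[g][:,2],[5,50,95]),4))
    nl,L,S,ce=cv2.connectedComponentsWithStats(gr.astype(np.uint8))
    for i in range(1,nl):
        if S[i,4]>40:
            q=C[L==i]; print(S[i],np.round(np.median(q,0),3),np.round(q.min(0),3),np.round(q.max(0),3))
E
```

```text
scene0 bench z [-0.0021  0.0007  0.0038]
[ 203  173  118   76 4241] [ 0.535 -0.056  0.045] [ 0.32  -0.353 -0.003] [0.634 0.085 0.128]
[159 219  57  18 369] [ 0.761 -0.199  0.006] [ 0.676 -0.258 -0.003] [ 0.84  -0.145  0.014]
[387 252  22  18 295] [0.466 0.336 0.055] [ 0.368  0.288 -0.003] [0.483 0.36  0.068]
[212 256  24  20 365] [0.787 0.003 0.014] [ 0.739 -0.048 -0.004] [0.814 0.029 0.029]
[282 279  19  20 324] [0.749 0.214 0.075] [ 0.67   0.143 -0.001] [0.769 0.233 0.08 ]
[ 122  332   68   52 1733] [ 0.93  -0.355 -0.749] [ 0.869 -0.5   -0.761] [ 1.    -0.171 -0.735]
side0 bench z [-0.0029  0.0006  0.0043]
[121 145  14  12 136] [0.449 0.326 0.058] [ 0.43   0.309 -0.003] [0.502 0.411 0.068]
[267 149  20  14 192] [ 0.778 -0.003  0.015] [ 0.751 -0.031 -0.002] [0.821 0.038 0.029]
[201 167  15  12  70] [0.557 0.06  0.076] [ 0.52   0.052 -0.002] [0.613 0.126 0.082]
[182 178  78  42 917] [ 0.478 -0.051  0.093] [ 0.429 -0.12  -0.004] [0.606 0.132 0.102]
[295 184  54  22 317] [ 0.754 -0.193  0.007] [ 0.679 -0.245 -0.006] [ 0.851 -0.142  0.014]
[245 205  13  13  98] [ 0.538 -0.112  0.056] [ 
[... 482 characters left out ...]
] [ 0.778 -0.     0.014] [ 0.749 -0.038 -0.002] [0.82  0.028 0.028]
[252 193  18  23 248] [ 0.621 -0.062  0.01 ] [ 0.61  -0.083 -0.001] [ 0.632 -0.05   0.018]
[124 215  18  32 142] [ 0.475 -0.073  0.068] [ 0.467 -0.093  0.066] [ 0.483 -0.054  0.07 ]
[137 245  19   9  95] [ 0.49  -0.096  0.068] [ 0.477 -0.103  0.064] [0.574 0.011 0.256]
[240 251  19  22 306] [ 0.61  -0.078  0.124] [ 0.592 -0.173 -0.001] [ 0.618 -0.065  0.125]
[301 259  53  36 739] [ 0.713 -0.178  0.007] [ 0.665 -0.212 -0.002] [ 0.758 -0.01   0.257]
[ 161  293   86   47 3020] [ 0.539 -0.241  0.006] [ 0.467 -0.295 -0.001] [0.616 0.018 0.311]
[190 332  22   5  87] [ 0.528 -0.282  0.006] [ 0.51  -0.287  0.005] [0.607 0.01  0.303]
```

```bash
python3 - <<'E'
from h import *
def rect(q,lab):
    c,s,a=cv2.minAreaRect((q[:,:2]*1000).astype(np.float32)); print(lab,len(q),np.round(c,1),np.round(s,1),round(a,1))
for n in ('wrist0','scene0','side0'):
    p,d,E,K=load(n); C=cloud(d,K,E)
    W=C.reshape(-1,3)
    reg=(W[:,0]>.38)&(W[:,0]<.66)&(W[:,1]>-.19)&(W[:,1]<.15)
    for z,l in((.095,'lip'),(.124,'lug'),(.076,'rim'),(.008,'floor'),(.068,'ledge')):
        m=reg&(abs(W[:,2]-z)<.0025); 
        im=cv2.morphologyEx(m.reshape(384,512).astype(np.uint8),cv2.MORPH_OPEN,np.ones((2,2)))
        nl,L,S,_=cv2.connectedComponentsWithStats(im)
        for i in range(1,nl):
            if S[i,4]>60: rect(C[L==i],n+l+str(S[i,:2]))
    # cover
    reg=(W[:,0]>.42)&(W[:,0]<.65)&(W[:,1]>-.37)&(W[:,1]<-.17)
    hsv=cv2.cvtColor(p,cv2.COLOR_RGB2HSV); 
    for z,t,l in((.006,.003,'plate'),(.040,.003,'handle')):
        m=(reg&(abs(W[:,2]-z)<t)).reshape(384,512)
        if l=='plate': m&=(hsv[...,1]<70)
        im=m.astype(np.uint8); nl,L,S,_=cv2.connectedComponentsWithStats(im)
        for i in range(1,nl):
            if S[i,4]>30: rect(C[L==i],n+l)
    # ball
    reg=(W[:,0]>.38)&(W[:,0]<.52)&(W[:,1]>.25)&(W[:,1]<.42)&(W[:,2]>.03)
    q=W[reg]
    if len(q)>50:
        from scipy.optimize import least_squares
        r=least_squares(lambda c:np.linalg.norm(q-c,axis=1)-.028,q.mean(0)-[0,0,.02],loss='soft_l1',f_scale=.001); print(n,'ball',len(q),r.x.round(4),np.abs(r.fun).mean())
E
```

```text
wrist0lip[ 62 133] 3764 [468.9 -17. ] [341.9 125.4] 52.0
wrist0lug[200 101] 426 [584.1  62.3] [81.3 24.7] 40.8
wrist0lug[241 251] 279 [ 609.9 -119.3] [108.5  17.3] 88.1
wrist0rim[ 90 104] 1388 [535.1  53.4] [182.9  13. ] 12.9
wrist0rim[217 123] 1285 [597.2   6.6] [148.7  42.4] 86.5
wrist0rim[176 240] 693 [585.2 -48.3] [265.2  74.9] 67.8
wrist0floor[232 101] 69 [595.   61.4] [10.  16.1] 78.4
wrist0floor[131 127] 6330 [555.6 -11.7] [191.3 121.7] 21.1
wrist0ledge[ 95 117] 2050 [550.1 -13.3] [193.2 135.6] 16.8
wrist0ledge[175 129] 1332 [587.  -13.1] [198.7  68.7] 69.7
wrist0plate 3164 [ 532.2 -251.2] [ 89.9 129.5] 88.9
wrist0handle 138 [ 522.6 -272.4] [13.4 40.7] 88.0
scene0lip[273 179] 263 [808.8 300.4] [1058.5  144.9] 43.8
scene0rim[256 186] 79 [531.  -95.7] [116.8  10.9] 12.4
scene0rim[298 201] 96 [505.3  50.9] [122.2   8.7] 13.1
scene0rim[269 215] 68 [593.2  19.6] [12.9 68.8] 12.0
scene0floor[272 208] 124 [546.4 -19. ] [163.2  50.5] 42.1
scene0ledge[277 188] 72 [473.3 -59.5] [18.2 81.7] 15.0
scene0plate 660 [ 530.7 -273.7] [137.3 138.5] 88.1
scene0handle 55 [ 533.9 -271.1] [19.5 65.8] 83.9
scene0 ball 346 [0.4534 0.3312 0.0375] 0.0011519566129516714
side0lip[187 191] 374 [ 266.6 -336.3] [822.7 126.2] 55.8
side0floor[213 193] 219 [531.7 -41.3] [127.3  90. ] 51.9
side0ledge[199 171] 144 [554.1  25.1] [ 71.1 128.2] 58.3
side0plate 1577 [ 531.6 -271.9] [136.6 132.5] 87.6
side0handle 94 [ 530.3 -272.7] [14.4 62.4] 88.7
side0 ball 220 [0.4535 0.3339 0.037 ] 0.001888783787319056
```

>>> drive_tool(
  targets=[5, -2.6, 0, 0, 5, -2.6, 0, 0, 5, -2.6, 0, 0, 5, -2.6, 0, 0, 5, -2.6, 0, 0],
  jaw=0,
)

```text
time_s: 0.78
tcp_pos: [0.4922, 0.253, 0.1954]
tcp_rot: [-2.229, -2.211, 0.004]
ft_force: [0.6, 0.4, 0.1]
grip_width: 0.0854
```

>>> drive_tool(
  targets=[4, -1.9, 1, 0, 4, -1.9, 1, 0, 0, 0, 0, 0, 0, 0, 0, 0, 0, 0, 0, 0],
)

```text
time_s: 1.4
tcp_pos: [0.451, 0.3377, 0.1745]
tcp_rot: [-2.223, -2.216, 0.005]
ft_force: [0.5, -0.5, -0.1]
grip_width: 0.0851
```

```bash
cat > ball.py <<'E'
from h import *
import sys
from scipy.optimize import least_squares
cap('wrist',sys.argv[1]); p,d,E,K=load(sys.argv[1]); W=cloud(d,K,E).reshape(-1,3)
q=W[(abs(W[:,0]-.453)<.05)&(abs(W[:,1]-.332)<.05)&(W[:,2]>.03)&(W[:,2]<.08)]
r=least_squares(lambda c:np.linalg.norm(q-c,axis=1)-.028,[.453,.332,.037],loss='soft_l1',f_scale=.001); print('ball',len(q),r.x.round(4))
st()
E
python3 ball.py wb1
```

```text
ball 2093 [0.4508 0.3309 0.0364]
time_s 1.45
tcp_pos [0.4511 0.3376 0.1746]
tcp_rot [-2.2236 -2.2159  0.0052]
ft_force [0.2035 1.0955 0.2952]
grip_width 0.0852
joint_positions [5.0170e-01 9.5200e-02 1.7120e+00 1.4000e-03 1.3382e+00 5.0480e-01]
```

View pics/wb1.png

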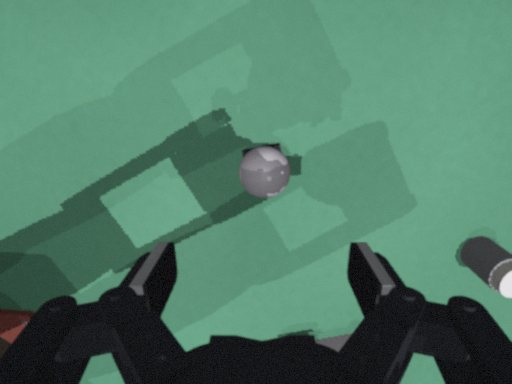

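>>> drive_tool(
  targets=[-0.6, 0.1, 4, 0, 0, 0, 4, 0, 0, 0, 4, 0, 0, 0, 3.2, 0, 0, 0, 0, 0],
)

```text
time_s: 2.08
tcp_pos: [0.4577, 0.3277, 0.0218]
tcp_rot: [2.235, 2.208, 0.004]
ft_force: [0.5, -0.7, 1.1]
grip_width: 0.0856
```

```bash
python3 ball.py wb2; python3 -c "
from h import *
cap('side','sb2')"
```

```text
ball 7997 [0.4511 0.331  0.0365]
time_s 2.125
tcp_pos [0.4591 0.3285 0.0237]
tcp_rot [2.2337 2.2073 0.009 ]
ft_force [ 0.2604 -0.3175  0.4829]
grip_width 0.0853
joint_positions [4.8120e-01 2.6460e-01 1.8264e+00 5.0000e-04 1.0447e+00 4.9280e-01]
```

View pics/wb2.png

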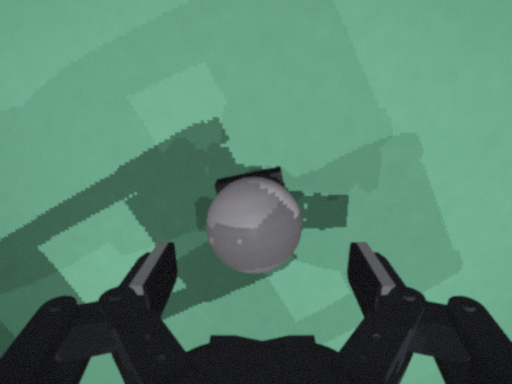

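>>> drive_tool(
  targets=[0.25, -0.8, 0, 0, 0, 0, 0.5, 0, 0, 0, 0.4, 0, 0, 0, 0, 0, 0, 0, 0, 0],
)

```text
time_s: 2.8
tcp_pos: [0.4554, 0.3341, 0.0209]
tcp_rot: [2.231, 2.205, 0.027]
ft_force: [-0.1, 0.1, 0.6]
grip_width: 0.0853
```

```bash
python3 -c "
from h import *
st()"
```

```text
time_s 2.8
tcp_pos [0.4554 0.3341 0.0209]
tcp_rot [2.2309 2.2053 0.0267]
ft_force [-0.1371  0.1167  0.5776]
grip_width 0.0853
joint_positions [4.9310e-01 2.6030e-01 1.8380e+00 5.0000e-04 1.0257e+00 5.0450e-01]
```

```bash
cat >> h.py <<'E'
from scipy.spatial.transform import Rotation as Ro
def axes():
    s=env.state(); R=Ro.from_rotvec(s['tcp_rot']).as_matrix(); print('tcp',np.round(s['tcp_pos'],4),'yaw tx',round(np.degrees(np.arctan2(R[1,0],R[0,0])),2),'tz',np.round(R[:,2],4),'F',np.round(s['ft_force'],1),'w',round(s['grip_width'],4),'t',s['time_s'])
    return s,R
E
python3 -c "
from h import *
axes();cap('wrist','x1');axes()"
```

```text
tcp [0.4554 0.3341 0.0209] yaw tx 89.34 tz [ 0.0153  0.0087 -0.9998] F [-0.1  0.1  0.6] w 0.0853 t 2.8
tcp [0.4553 0.3341 0.0208] yaw tx 89.34 tz [ 0.0152  0.0087 -0.9998] F [-0.1  1.  -0.4] w 0.0855 t 2.85
```

>>> drive_tool(
  targets=[0, 0, 0, 0, 0, 0, 0, 0, 0, 0, 0, 0, 0, 0, 0, 0, 0, 0, 0, 0],
)

```text
time_s: 3.48
tcp_pos: [0.4554, 0.334, 0.0208]
tcp_rot: [2.231, 2.205, 0.026]
ft_force: [-0.4, 0.1, -0.3]
grip_width: 0.0853
```

```bash
python3 -c "
from h import *
axes()"
```

```text
tcp [0.4554 0.334  0.0208] yaw tx 89.33 tz [ 0.015   0.0085 -0.9999] F [-0.4  0.1 -0.3] w 0.0853 t 3.475
```

>>> drive_tool(
  targets=[-0.3, -0.4, 0, 0, 0, 0, 0.4, 0, 0, 0, 0.3, 0, 0, 0, 0, 0, 0, 0, 0, 0],
)

```text
time_s: 4.1
tcp_pos: [0.4509, 0.3308, 0.013]
tcp_rot: [2.231, 2.205, 0.025]
ft_force: [-0.4, -0.3, -0.5]
grip_width: 0.0855
```

```bash
python3 -c "
from h import *
axes()"; python3 ball.py wb3
```

```text
tcp [0.4509 0.3308 0.013 ] yaw tx 89.33 tz [ 0.0146  0.0084 -0.9999] F [-0.4 -0.3 -0.5] w 0.0855 t 4.1
ball 9603 [0.4512 0.3309 0.0367]
time_s 4.15
tcp_pos [0.4509 0.3308 0.013 ]
tcp_rot [2.2314 2.2052 0.0255]
ft_force [ 0.251  -0.2307 -0.2442]
grip_width 0.086
joint_positions [4.9160e-01 2.6130e-01 1.8547e+00 6.0000e-04 1.0088e+00 5.0310e-01]
```

View pics/wb3.png

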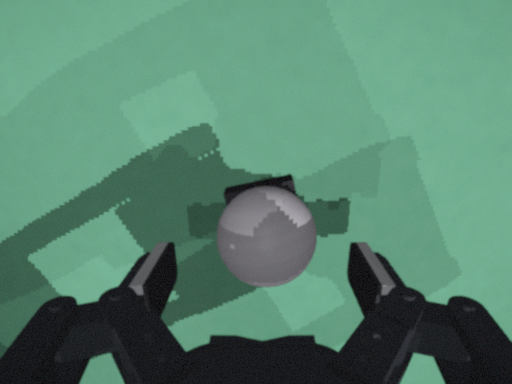

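>>> drive_tool(
  targets=[0, 0, 0, 0, 0, 0, 0, 0, 0, 0, 0, 0, 0, 0, 0, 0, 0, 0, 0, 0],
  jaw=1,
)

```text
time_s: 4.78
tcp_pos: [0.4533, 0.3313, 0.0146]
tcp_rot: [2.23, 2.204, 0.032]
ft_force: [0.6, -0.3, 1.4]
grip_width: 0.0435
```

>>> drive_tool(
  targets=[0, 0, -0.5, 0, 0, 0, -2, 0, 0, 0, -2, 0, 0, 0, -2, 0, 0, 0, 0, 0],
)

```text
time_s: 5.4
tcp_pos: [0.4474, 0.3295, 0.0784]
tcp_rot: [2.233, 2.207, 0.018]
ft_force: [0.3, -0.2, -0.6]
grip_width: 0.0437
```

```bash
python3 -c "
from h import *
axes();cap('wrist','wb4')"
```

```text
tcp [0.4474 0.3295 0.0784] yaw tx 89.34 tz [ 0.0095  0.0065 -0.9999] F [ 0.3 -0.2 -0.6] w 0.0437 t 5.4
```

View pics/wb4.png

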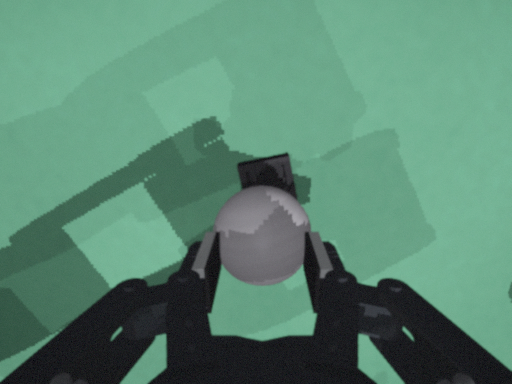

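```bash
python3 - <<'E'
from h import *
from scipy.optimize import least_squares
p,d,E,K=load('wb4'); C=cloud(d,K,E); hsv=cv2.cvtColor(p,cv2.COLOR_RGB2HSV)
m=np.zeros((384,512),bool); m[190:275,225:297]=1
q=C[m&(hsv[...,1]<50)]
r=least_squares(lambda c:np.linalg.norm(q-c,axis=1)-.028,[.447,.33,.1],loss='soft_l1',f_scale=.001); print(r.x.round(4),abs(r.fun).mean())
s,R=axes(); print('ball in tool',(R.T@(r.x-s['tcp_pos'])).round(4))
# pads in tool frame: dark points near
T=(C.reshape(-1,3)-s['tcp_pos'])@R
for row in range(225,330,12):
    for col in (212,216,220,302,306,310,314): 
        print(row,col,T.reshape(384,512,3)[row,col].round(3),p[row,col])
E
python3 -c "
import cv2;p=cv2.imread('pics/wb4.png')[170:340,150:380];cv2.imwrite('pics/wb4c.png',cv2.resize(p,None,fx=3,fy=3))"
```

```text
[0.4453 0.3296 0.1   ] 0.0017177346726697442
tcp [0.4464 0.329  0.0771] yaw tx 89.34 tz [ 0.0075  0.0054 -1.    ] F [ 0.4 -0.9 -1.5] w 0.0437 t 5.45
ball in tool [ 0.0007 -0.001  -0.0229]
225 212 [-0.04  -0.047  0.076] [ 74 109  90]
225 216 [ 0.011 -0.025 -0.032] [110 107 113]
225 220 [ 0.013 -0.022 -0.036] [123 122 127]
225 302 [ 0.013  0.02  -0.037] [106 106 110]
225 306 [ 0.012  0.022 -0.034] [108 105 109]
225 310 [ 0.007  0.026 -0.023] [ 92 119 108]
225 314 [-0.041  0.048  0.078] [104 161 133]
237 212 [ 0.011 -0.025 -0.046] [92 92 95]
237 216 [ 0.012 -0.023 -0.047] [14 16 18]
237 220 [ 0.008 -0.022 -0.04 ] [87 84 88]
237 302 [ 0.008  0.02  -0.04 ] [105 104 107]
237 306 [ 0.011  0.021 -0.045] [29 30 32]
237 310 [ 0.011  0.022 -0.046] [74 76 78]
237 314 [ 0.012  0.024 -0.047] [92 94 95]
249 212 [ 0.011 -0.023 -0.057] [25 27 28]
249 216 [ 0.009 -0.022 -0.053] [16 19 25]
249 220 [ 0.002 -0.022 -0.041] [86 83 89]
249 302 [ 0.002  0.02  -0.041] [100 100 103]
249 306 [ 0.005  0.021 -0.047] [25 21 26]
249 310 [ 0.011  0.021 -0.058] [27 22 24]
249 314 [ 0.012  0.022 -0.058] [68 71 74]
261
[... 1126 characters left out ...]
0.009  0.021 -0.065] [52 83 66]
297 314 [-0.003  0.021 -0.073] [26 23 26]
309 212 [-0.137 -0.052  0.077] [ 84 131 108]
309 216 [-0.137 -0.048  0.077] [104 162 135]
309 220 [-0.136 -0.044  0.076] [102 160 132]
309 302 [-0.137  0.041  0.076] [102 162 133]
309 306 [-0.137  0.045  0.077] [106 162 134]
309 310 [-0.137  0.05   0.077] [103 165 134]
309 314 [-0.009  0.021 -0.073] [24 30 25]
321 212 [-0.152 -0.053  0.076] [103 160 133]
321 216 [-0.153 -0.049  0.076] [106 162 135]
321 220 [-0.153 -0.045  0.076] [107 162 135]
321 302 [-0.153  0.042  0.077] [114 177 147]
321 306 [-0.153  0.046  0.077] [120 180 150]
321 310 [-0.153  0.051  0.077] [118 180 149]
321 314 [-0.154  0.055  0.077] [104 161 132]
```

View pics/wb4c.png

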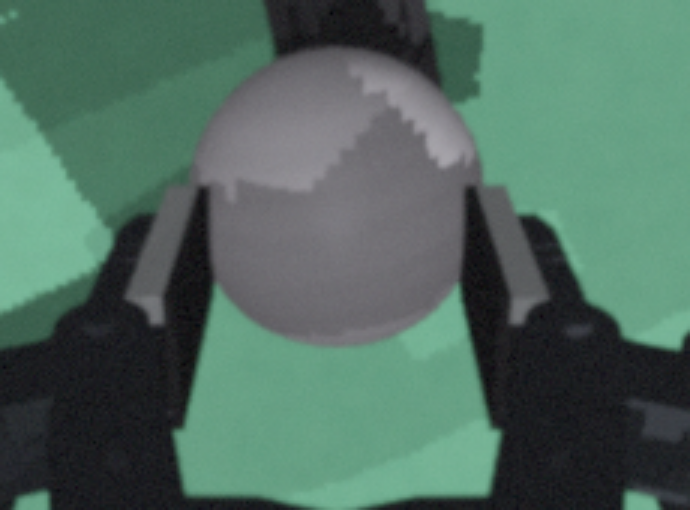

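```bash
python3 - <<'E'
from h import *
p,d,ci=cap('side','sb4'); 
p2,d2,ci2=cap('scene','cb4'); axes()
K,E=load('sb4')[3],load('sb4')[2]
s=env.state(); u=proj(s['tcp_pos'],K,E)[0]; print(u)
K2,E2=load('cb4')[3],load('cb4')[2]; u2=proj(s['tcp_pos'],K2,E2)[0]; print(u2)
def crop(p,u,r=45):
    x,y=int(u[0]),int(u[1]); c=p[max(0,y-r):y+r,max(0,x-r):x+r,::-1].copy(); c=cv2.resize(c,(400,400),interpolation=cv2.INTER_CUBIC); return c
cv2.imwrite('pics/cmp4.png',np.hstack([crop(p,u),crop(p2,u2)]))
E
```

```text
tcp [0.4457 0.3285 0.0758] yaw tx 89.33 tz [ 0.0057  0.0042 -1.    ] F [ 0.4  0.2 -0.8] w 0.0435 t 5.55
[125.35490106 146.56432682]
[400.70860571 249.86864467]
```

View pics/cmp4.png

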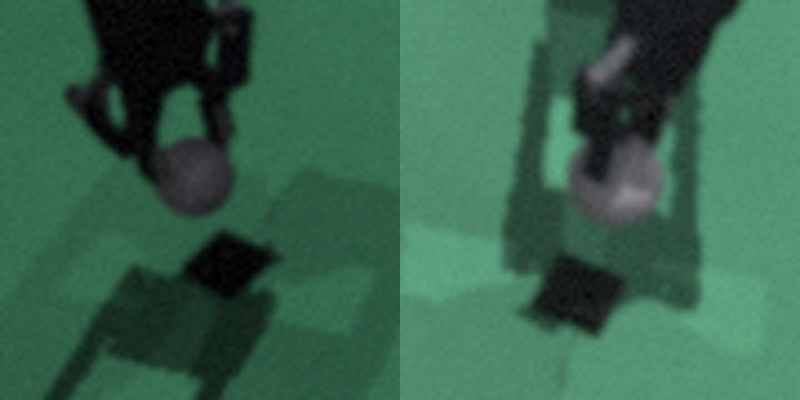

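```bash
python3 - <<'E'
from h import *
p,d,E,K=load('wb3'); C=cloud(d,K,E)
R=Ro.from_rotvec([2.2314,2.2052,.0255]).as_matrix(); T=(C-np.array([.4509,.3308,.013]))@R
m=(abs(T[...,0])<.03)&(abs(T[...,1])<.06)&(abs(T[...,1])>.035)&(T[...,2]<-.005)
for sgn in(1,-1):
    q=T[m&(T[...,1]*sgn>0)]; print(len(q),np.percentile(q[:,2],[50,90,98,100]).round(4), q[q[:,2]>np.percentile(q[:,2],97)].mean(0).round(4))
for rc in[(245,170),(245,175),(245,353),(245,350),(250,365),(270,375)]: print(rc,T[rc].round(4),p[rc])
p,d,E,K=load('sb4'); C=cloud(d,K,E); s=env.state()
R=Ro.from_rotvec(s['tcp_rot']).as_matrix();T=(C-s['tcp_pos'])@R
hsv=cv2.cvtColor(p,cv2.COLOR_RGB2HSV)
m=(abs(T[...,0])<.04)&(abs(T[...,1])<.06)&(T[...,2]<.02)&(p.max(2)<45)
q=T[m]; print(len(q),q[np.argsort(-q[:,2])[:12]].round(3))
p,d,E,K=load('cb4'); C=cloud(d,K,E);T=(C-s['tcp_pos'])@R
m=(abs(T[...,0])<.04)&(abs(T[...,1])<.06)&(T[...,2]<.02)&(p.max(2)<45)
q=T[m]; print(len(q),q[np.argsort(-q[:,2])[:12]].round(3))
E
```

```text
7821 [-0.098  -0.0627 -0.0517 -0.0458] [ 0.0026  0.0418 -0.0505]
6097 [-0.0943 -0.0603 -0.0509 -0.0458] [ 0.0027 -0.0452 -0.0497]
(245, 170) [ 0.0104 -0.0445 -0.0522] [20 20 24]
(245, 175) [-0.0254 -0.0631  0.0117] [62 99 80]
(245, 353) [ 0.0102  0.0408 -0.0517] [ 9 10 14]
(245, 350) [ 0.0075  0.041  -0.0468] [53 84 70]
(250, 365) [ 0.0111  0.0444 -0.058 ] [89 94 95]
(270, 375) [ 0.0109  0.0435 -0.0734] [92 94 96]
2000 [[-0.019  0.004 -0.012]
 [-0.02  -0.    -0.016]
 [-0.022 -0.005 -0.017]
 [-0.025 -0.004 -0.018]
 [-0.021 -0.008 -0.018]
 [-0.023 -0.013 -0.019]
 [-0.023  0.003 -0.02 ]
 [-0.024 -0.005 -0.023]
 [-0.025  0.006 -0.023]
 [-0.025 -0.002 -0.025]
 [-0.004 -0.024 -0.026]
 [-0.02   0.014 -0.027]]
1136 [[ 0.006 -0.025 -0.041]
 [ 0.004 -0.022 -0.042]
 [ 0.001 -0.022 -0.044]
 [-0.001 -0.024 -0.044]
 [-0.003 -0.022 -0.044]
 [ 0.003 -0.022 -0.045]
 [ 0.004  0.034 -0.046]
 [-0.003 -0.022 -0.047]
 [ 0.001  0.035 -0.048]
 [ 0.007 -0.02  -0.048]
 [ 0.009 -0.021 -0.049]
 [ 0.003 -0.02  -0.049]]
```

>>> drive_tool(
  targets=[0.2, 0.5, 1, 0, 0, 0, 1.5, 0, 0, 0, 1.5, 0, 0, 0, 1, 0, 0, 0, 0, 0],
)

```text
time_s: 6.18
tcp_pos: [0.4483, 0.329, 0.0178]
tcp_rot: [-2.234, -2.207, 0.001]
ft_force: [1.4, 0.6, -0.3]
grip_width: 0.0435
```

```bash
python3 -c "
from h import *
axes()"
```

```text
tcp [0.4483 0.329  0.0178] yaw tx 89.32 tz [-1.2e-03  7.0e-04 -1.0e+00] F [ 1.4  0.6 -0.3] w 0.0435 t 6.175
```

>>> drive_tool(
  targets=[0.2, 0.3, 0, 0, 0, 0, 0, 0, 0, 0, 0.3, 0, 0, 0, 0, 0, 0, 0, 0, 0],
)

```text
time_s: 6.8
tcp_pos: [0.4528, 0.3319, 0.0163]
tcp_rot: [-2.234, -2.208, -0.004]
ft_force: [-0.6, -0.1, -1.3]
grip_width: 0.0438
```

```bash
python3 -c "
from h import *
axes()"
```

```text
tcp [0.4528 0.3319 0.0163] yaw tx 89.33 tz [ 0.0016  0.0022 -1.    ] F [-0.6 -0.1 -1.3] w 0.0438 t 6.8
```

>>> drive_tool(
  targets=[-0.1, -0.1, 0.2, 0, 0, 0, 0, 0, 0, 0, 0.1, 0, 0, 0, 0, 0, 0, 0, 0, 0],
)

```text
time_s: 7.42
tcp_pos: [0.4528, 0.3312, 0.0146]
tcp_rot: [2.234, 2.208, 0.007]
ft_force: [-1.0, -1.1, 1.9]
grip_width: 0.0434
```

>>> drive_tool(
  targets=[0, 0, 0, 0, 0, 0, 0, 0, 0, 0, 0, 0, 0, 0, 0, 0, 0, 0, 0, 0],
  jaw=0,
)

```text
time_s: 8.05
tcp_pos: [0.4523, 0.3312, 0.0139]
tcp_rot: [-2.234, -2.208, -0.006]
ft_force: [0.2, 0.3, 0.3]
grip_width: 0.0856
```

```bash
python3 ball.py wb5; python3 -c "
from h import *
axes()"
```

```text
ball 9453 [0.4512 0.331  0.0367]
time_s 8.1
tcp_pos [0.4523 0.3311 0.0138]
tcp_rot [-2.2344 -2.2084 -0.0061]
ft_force [0.4757 0.2333 0.3756]
grip_width 0.0852
joint_positions [4.9050e-01 2.7270e-01 1.8383e+00 1.3000e-03 1.0268e+00 5.0160e-01]
tcp [0.4523 0.3311 0.0138] yaw tx 89.33 tz [ 0.0028  0.0028 -1.    ] F [0.5 0.2 0.4] w 0.0852 t 8.1
```

View pics/wb5.png

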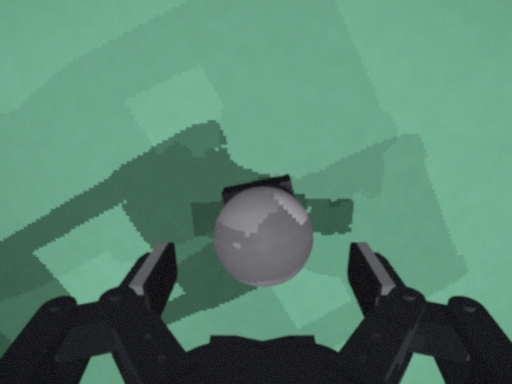

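>>> drive_tool(
  targets=[0, 0, 1, 0, 0, 0, 1, 0, 0, 0, 0.8, 0, 0, 0, 0, 0, 0, 0, 0, 0],
)

```text
time_s: 8.72
tcp_pos: [0.4517, 0.3308, -0.0171]
tcp_rot: [-2.234, -2.208, -0.004]
ft_force: [0.3, 0.8, 0.2]
grip_width: 0.0856
```

```bash
python3 ball.py wb6; python3 -c "
from h import *
axes()"
```

```text
ball 16779 [0.4516 0.3311 0.0368]
time_s 8.775
tcp_pos [ 0.4516  0.3308 -0.0171]
tcp_rot [-2.234  -2.208  -0.0034]
ft_force [-0.0196 -0.038   0.1886]
grip_width 0.0856
joint_positions [4.9060e-01 3.2220e-01 1.8466e+00 1.4000e-03 9.7090e-01 5.0150e-01]
tcp [ 0.4516  0.3308 -0.0171] yaw tx 89.33 tz [ 0.0011  0.0019 -1.    ] F [-0.  -0.   0.2] w 0.0856 t 8.775
```

View pics/wb6.png

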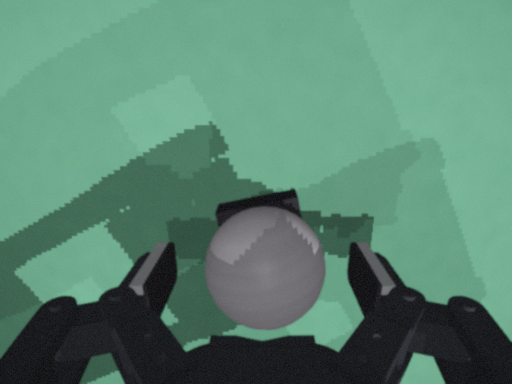

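>>> drive_tool(
  targets=[0, 0, 0, 0, 0, 0, 0, 0, 0, 0, 0, 0, 0, 0, 0, 0, 0, 0, 0, 0],
  jaw=1,
)

```text
time_s: 9.4
tcp_pos: [0.4532, 0.3313, -0.0157]
tcp_rot: [2.234, 2.208, 0.008]
ft_force: [-0.1, -1.1, 0.1]
grip_width: 0.0537
```

>>> drive_tool(
  targets=[0, 0, -0.5, 0, 0, 0, -3, 0, 0, 0, -4, 0, 0, 0, -4, 0, 0, 0, -3, 0],
)

```text
time_s: 10.02
tcp_pos: [0.4484, 0.3291, 0.1294]
tcp_rot: [-2.232, -2.206, 0.008]
ft_force: [0.6, 0.2, -0.8]
grip_width: 0.0539
```

```bash
python3 - <<'E'
from h import *
axes()
# housing fit from wrist0 with height bands -> masks, rect
p,d,E,K=load('wrist0'); C=cloud(d,K,E)
reg=(C[...,0]>.38)&(C[...,0]<.66)&(C[...,1]>-.19)&(C[...,1]<.15)
def comp(z,t=.002,k=3):
    m=(reg&(abs(C[...,2]-z)<t)).astype(np.uint8); m=cv2.morphologyEx(m,cv2.MORPH_OPEN,np.ones((k,k)))
    nl,L,S,_=cv2.connectedComponentsWithStats(m)
    return [ (S[i],C[(L==i)&reg&(abs(C[...,2]-z)<t)]) for i in range(1,nl) if S[i,4]>40]
for z,l in((.095,'lip'),(.124,'lug'),(.076,'rim'),(.008,'floor'),(.068,'ledge')):
    for S,q in comp(z):
        c,s,a=cv2.minAreaRect((q[:,:2]*1000).astype(np.float32)); print(l,S,np.round(c,1),np.round(s,1),round(a,1))
E
```

```text
tcp [0.4484 0.3291 0.1294] yaw tx 89.33 tz [-0.0057 -0.0015 -1.    ] F [ 0.6  0.2 -0.8] w 0.0539 t 10.025
lip [  61  133   75  147 3695] [459.4 -38.7] [ 29.5 161.4] 12.7
lug [199 100  21  29 421] [579.6  59.8] [12.5 22.3] 12.8
lug [240 250  17  22 271] [609.9 -76.7] [12.2 23. ] 12.7
rim [  90  104  111   39 1366] [505.4  47.9] [116.5  12.7] 12.9
rim [ 217  125   37  106 1247] [594.8 -11. ] [ 12.3 115.3] 12.9
rim [176 239  66  22 658] [562.  -92.7] [79.4 13.2] 12.7
floor [ 131  131   97   87 5582] [518.9 -26.6] [101.4  99.6] 11.9
ledge [  95  116  109  140 1985] [518.7 -25.9] [119.4 138.3] 12.5
ledge [ 174  128   69  122 1284] [549.2 -27. ] [ 81.7 124.3] 12.3
```

>>> drive_tool(
  targets=[-5, 1.2, 0, 0, -5.5, 1.2, 0, 0, -5.5, 1.2, 0, 0, -5.5, 1.2, 0, 0, -5.5, 1.2, 0, 0],
)

```text
time_s: 10.65
tcp_pos: [0.5085, 0.0567, 0.1346]
tcp_rot: [-2.224, -2.219, -0.006]
ft_force: [0.9, -0.4, -1.5]
grip_width: 0.0536
```

```bash
python3 -c "
from h import *
axes()"
```

```text
tcp [0.5085 0.0567 0.1346] yaw tx 89.86 tz [ 0.0027  0.003  -1.    ] F [ 0.9 -0.4 -1.5] w 0.0536 t 10.65
```

>>> drive_tool(
  targets=[-4, 0.9, 0, 0, -4, 0.9, 0, 0, 0, 0, 0, -0.7, 0, 0, 0, -0.6, 0, 0, 0, 0],
)

```text
time_s: 11.28
tcp_pos: [0.5258, -0.0307, 0.1348]
tcp_rot: [-1.961, -2.454, -0.006]
ft_force: [0.5, 0.8, -1.5]
grip_width: 0.0534
```

```bash
cat > hs.py <<'E'
from h import *
O=np.array([.5232,-.0244,0]); a=np.radians(12.65); HX=np.array([np.cos(a),np.sin(a),0]); HY=np.array([-np.sin(a),np.cos(a),0])
def H():
    s,R=axes(); v=s['tcp_pos']-O; print('TCP in housing',np.round([v@HX,v@HY,v[2]],4),'yaw rel',round(np.degrees(np.arctan2(R[1,0],R[0,0]))-12.65,2))
    f=np.linalg.lstsq; return s,R
E
python3 -c "
from hs import *
s,R=H()
p,d,ci=cap('wrist','wb7');H()"
```

```text
tcp [ 0.5258 -0.0307  0.1348] yaw tx 102.75 tz [ 0.002   0.0031 -1.    ] F [ 0.5  0.8 -1.5] w 0.0534 t 11.275
TCP in housing [ 0.0011 -0.0068  0.1348] yaw rel 90.1
tcp [ 0.5258 -0.0306  0.1348] yaw tx 102.71 tz [ 0.0021  0.0031 -1.    ] F [ 0.5  0.3 -1.2] w 0.0538 t 11.325
TCP in housing [ 0.0012 -0.0066  0.1348] yaw rel 90.06
```

View pics/wb7.png

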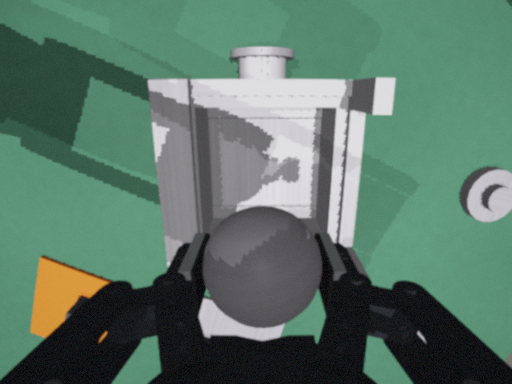

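>>> drive_tool(
  targets=[0.6, 0.2, 2, 0, 0, 0, 3, 0, 0, 0, 3, 0, 0, 0, 2.5, 0, 0, 0, 0, 0],
)

```text
time_s: 11.95
tcp_pos: [0.5272, -0.0221, 0.0284]
tcp_rot: [1.972, 2.445, 0.008]
ft_force: [-0.6, -1.2, -1.5]
grip_width: 0.0539
```

```bash
python3 -c "
from hs import *
H()"
```

```text
tcp [ 0.5272 -0.0221  0.0284] yaw tx 102.22 tz [ 0.0039  0.0032 -1.    ] F [-0.6 -1.2 -1.5] w 0.0539 t 11.95
TCP in housing [0.0044 0.0014 0.0284] yaw rel 89.57
```

Down 4 cm, gently, then check.

>>> drive_tool(
  targets=[0, 0, 1.5, 0, 0, 0, 1.2, 0, 0, 0, 0.8, 0, 0, 0, 0.3, 0, 0, 0, 0, 0],
)

```text
time_s: 12.58
tcp_pos: [0.5366, -0.0229, -0.0041]
tcp_rot: [1.964, 2.431, 0.021]
ft_force: [2.0, 0.6, -2.3]
grip_width: 0.0535
```

```bash
python3 -c "
from hs import *
H()"
```

```text
tcp [ 0.5366 -0.0229 -0.0041] yaw tx 102.12 tz [ 2.100e-02  5.000e-04 -9.998e-01] F [ 2.   0.6 -2.3] w 0.0535 t 12.575
TCP in housing [ 0.0134 -0.0014 -0.0041] yaw rel 89.47
```

>>> drive_tool(
  targets=[0.1, -0.9, 0, 0, 0, 0, 0, 0, 0, 0, 0, 0, 0, 0, 0, 0, 0, 0, 0, 0],
)

```text
time_s: 13.2
tcp_pos: [0.538, -0.0238, 0.0006]
tcp_rot: [1.955, 2.416, 0.042]
ft_force: [3.1, 0.4, 1.6]
grip_width: 0.0528
```

```bash
python3 -c "
from hs import *
H()
cap('scene','cb8');cap('side','sb8')"
```

```text
tcp [ 0.538  -0.0238  0.0006] yaw tx 102.02 tz [ 4.280e-02  1.000e-04 -9.991e-01] F [3.1 0.4 1.6] w 0.0528 t 13.2
TCP in housing [ 0.0146 -0.0026  0.0006] yaw rel 89.37
```

View pics/cb8.png

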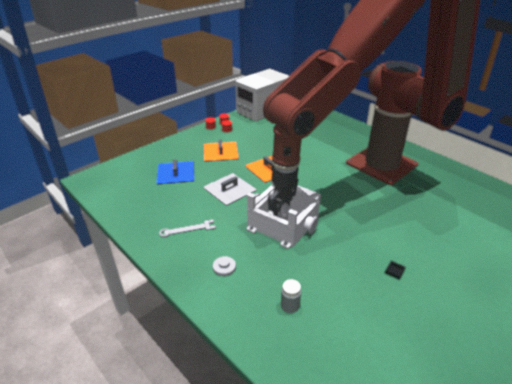

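```bash
python3 - <<'E'
from hs import *
p,d,E,K=load('wb7'); C=cloud(d,K,E)
R=Ro.from_rotvec([-1.961,-2.454,-.006]).as_matrix(); T=(C-np.array([.5258,-.0307,.1348]))@R
m=(p.max(2)<60)&(T[...,2]<-.03)&(d>0)
for z in np.arange(-.17,-.03,.01):
    q=T[m&(abs(T[...,2]-z)<.005)]
    if len(q)>20: print(round(z,3),len(q),'y',np.percentile(q[:,1],[1,99]).round(3),'x',np.percentile(q[:,0],[1,99]).round(3))
E
python3 -c "
import cv2;a=cv2.imread('pics/cb8.png')[140:260,220:350];b=cv2.imread('pics/sb8.png')[120:250,160:300]
import numpy as np
cv2.imwrite('pics/c8.png',np.hstack([cv2.resize(a,(400,400),interpolation=2),cv2.resize(b,(400,400),interpolation=2)]))"
```

```text
-0.13 1994 y [-0.067  0.06 ] x [0.012 0.021]
-0.12 9319 y [-0.066  0.062] x [0.003 0.019]
-0.11 8818 y [-0.063  0.06 ] x [-0.008  0.018]
-0.1 4284 y [-0.062  0.058] x [-0.011  0.018]
-0.09 6483 y [-0.06   0.056] x [-0.01   0.014]
-0.08 1353 y [-0.055  0.051] x [0.001 0.014]
-0.07 924 y [-0.041  0.038] x [-0.008  0.012]
-0.06 679 y [-0.041  0.038] x [-0.009  0.012]
-0.05 315 y [-0.041  0.038] x [0.006 0.013]
-0.04 57 y [-0.039  0.036] x [0.007 0.012]
```

View pics/c8.png

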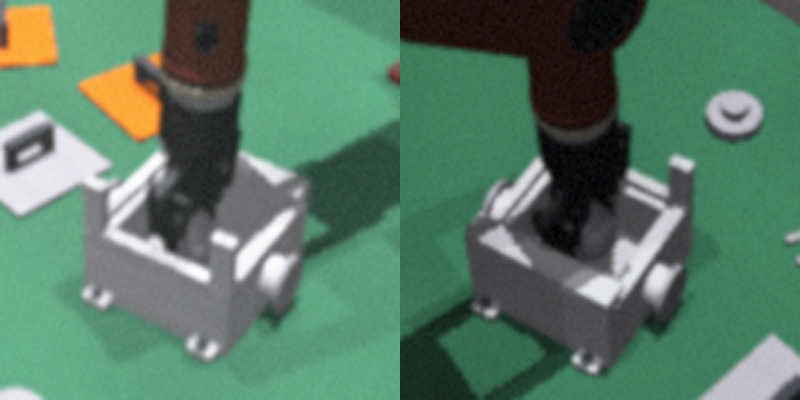

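>>> drive_tool(
  targets=[0, 0, -1, 0, 0, 0, -3, 0, 0, 0, -3, 0, 0, 0, -3, 0, 0, 0, 0, 0],
)

```text
time_s: 13.92
tcp_pos: [0.5286, -0.0235, 0.1014]
tcp_rot: [1.961, 2.423, 0.032]
ft_force: [0.6, -0.2, -2.3]
grip_width: 0.0533
```

```bash
python3 -c "
from hs import *
H()"
```

```text
tcp [ 0.5286 -0.0235  0.1014] yaw tx 102.03 tz [ 0.0317  0.001  -0.9995] F [ 0.6 -0.2 -2.3] w 0.0533 t 13.925
TCP in housing [ 0.0055 -0.0003  0.1014] yaw rel 89.38
```

>>> drive_tool(
  targets=[0, 0, 0, 1, 0, 0, 0, 1, 0, 0, 0, 1, 0, 0, 0, 1, 0, 0, 0, 1],
)

```text
time_s: 14.55
tcp_pos: [0.5211, -0.0227, 0.093]
tcp_rot: [2.838, 1.337, 0.025]
ft_force: [0.6, -0.1, -1.6]
grip_width: 0.0532
```

>>> drive_tool(
  targets=[0, 0, 0, 1, 0, 0, 0, 1, 0, 0, 0, 1, 0, 0, 0, 1, 0, 0, 0, 0],
)

```text
time_s: 15.18
tcp_pos: [0.5127, -0.0216, 0.0832]
tcp_rot: [-3.126, -0.25, 0.002]
ft_force: [0.1, -0.2, -1.9]
grip_width: 0.0533
```

```bash
python3 -c "
from hs import *
s,R=H(); print(s['joint_positions'])
cap('wrist','wb9');H()"
```

```text
tcp [ 0.5127 -0.0216  0.0832] yaw tx 9.15 tz [-0.0015  0.0058 -1.    ] F [ 0.1 -0.2 -1.9] w 0.0533 t 15.175
TCP in housing [-0.0096  0.005   0.0832] yaw rel -3.5
[-0.19976802  0.0709422   1.92041547  0.00585244  1.1529009   1.20893364]
tcp [ 0.5126 -0.0216  0.0831] yaw tx 9.26 tz [-0.0018  0.0058 -1.    ] F [ 0.5  0.3 -1.1] w 0.0536 t 15.225
TCP in housing [-0.0098  0.0051  0.0831] yaw rel -3.39
```

View pics/wb9.png

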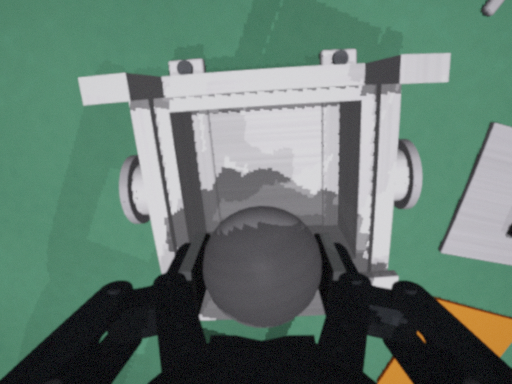

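>>> drive_tool(
  targets=[0.7, 0.3, 0, -0.3, 0.7, 0.2, 0, 0, 0, 0, 0, 0, 0, 0, 0, 0, 0, 0, 0, 0],
)

```text
time_s: 15.85
tcp_pos: [0.5257, -0.0235, 0.0809]
tcp_rot: [-3.115, -0.348, 0.008]
ft_force: [0.3, -0.4, -1.3]
grip_width: 0.0533
```

```bash
python3 -c "
from hs import *
H()"
```

```text
tcp [ 0.5257 -0.0235  0.0809] yaw tx 12.75 tz [-0.006   0.0065 -1.    ] F [ 0.3 -0.4 -1.3] w 0.0533 t 15.85
TCP in housing [0.0026 0.0003 0.0809] yaw rel 0.1
```

>>> drive_tool(
  targets=[0, 0, 2, 0, 0, 0, 2, 0, 0, 0, 2, 0, 0, 0, 1, 0, 0, 0, 0, 0],
)

```text
time_s: 16.48
tcp_pos: [0.5261, -0.0231, 0.0105]
tcp_rot: [-3.116, -0.349, 0.004]
ft_force: [0.1, 0.6, -1.2]
grip_width: 0.0535
```

```bash
python3 -c "
from hs import *
H()"
```

```text
tcp [ 0.5261 -0.0231  0.0105] yaw tx 12.78 tz [-0.0034  0.0059 -1.    ] F [ 0.1  0.6 -1.2] w 0.0535 t 16.475
TCP in housing [0.0031 0.0006 0.0105] yaw rel 0.13
```

>>> drive_tool(
  targets=[0, 0, 1, 0, 0, 0, 0.8, 0, 0, 0, 0.4, 0, 0, 0, 0.2, 0, 0, 0, 0, 0],
)

```text
time_s: 17.1
tcp_pos: [0.5277, -0.0233, -0.0133]
tcp_rot: [-3.117, -0.349, -0.001]
ft_force: [0.2, -0.2, -1.5]
grip_width: 0.0531
```

```bash
python3 - <<'E'
from hs import *
cap('wrist','wb10'); s,R=H()
p,d,E,K=load('wb10'); C=cloud(d,K,E); hsv=cv2.cvtColor(p,cv2.COLOR_RGB2HSV)
from scipy.optimize import least_squares
m=np.zeros((384,512),bool); m[215:310,225:300]=1
q=C[m&(d>0)]
r=least_squares(lambda c:np.linalg.norm(q-c,axis=1)-.028,s['tcp_pos']+[0,0,.05],loss='soft_l1',f_scale=.001); print('ball',r.x.round(4),abs(r.fun).mean())
E
```

```text
tcp [ 0.5278 -0.0233 -0.0132] yaw tx 12.78 tz [-1.0e-04  5.3e-03 -1.0e+00] F [-0.  -0.3 -1.1] w 0.0535 t 17.15
TCP in housing [ 0.0047  0.0001 -0.0132] yaw rel 0.13
ball [ 0.5261 -0.0235  0.0386] 0.000461353352181905
```

View pics/wb10.png

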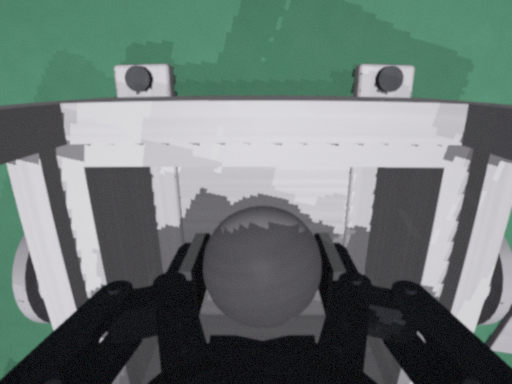

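>>> drive_tool(
  targets=[0, 0, 0.2, 0, 0, 0, 0, 0, 0, 0, 0, 0, 0, 0, 0, 0, 0, 0, 0, 0],
)

```text
time_s: 17.77
tcp_pos: [0.5283, -0.0234, -0.0147]
tcp_rot: [-3.117, -0.349, -0.002]
ft_force: [0.4, -0.7, -1.9]
grip_width: 0.0532
```

>>> drive_tool(
  targets=[0, 0, 0.1, 0, 0, 0, 0, 0, 0, 0, 0.1, 0, 0, 0, 0, 0, 0, 0, 0, 0],
)

```text
time_s: 18.4
tcp_pos: [0.5286, -0.0234, -0.0163]
tcp_rot: [-3.117, -0.349, -0.003]
ft_force: [-1.3, -0.3, -1.0]
grip_width: 0.0534
```

>>> drive_tool(
  targets=[0, 0, 0, 0, 0, 0, 0, 0, 0, 0, 0, 0, 0, 0, -0.5, 0, 0, 0, -1, 0],
  jaw=0.27,
)

```text
time_s: 19.02
tcp_pos: [0.5282, -0.0234, -0.0012]
tcp_rot: [-3.117, -0.349, -0.002]
ft_force: [-0.0, -0.3, -0.4]
grip_width: 0.0624
```

```bash
python3 - <<'E'
from hs import *
cap('wrist','wb11'); s,R=H()
p,d,E,K=load('wb11'); C=cloud(d,K,E)
from scipy.optimize import least_squares
q=C[(np.linalg.norm(C-np.array([.5261,-.0235,.036]),axis=2)<.034)&(C[...,2]>.03)]
r=least_squares(lambda c:np.linalg.norm(q-c,axis=1)-.028,[.5261,-.0235,.036],loss='soft_l1',f_scale=.001); print('ball',len(q),r.x.round(4),abs(r.fun).mean())
E
```

```text
tcp [ 5.295e-01 -2.360e-02  5.000e-04] yaw tx 12.79 tz [ 0.0031  0.0047 -1.    ] F [ 1.4 -0.   1.8] w 0.0622 t 19.075
TCP in housing [ 0.0063 -0.0006  0.0005] yaw rel 0.14
ball 9595 [ 0.5269 -0.0237  0.0356] 0.0005321771238040821
```

View pics/wb11.png

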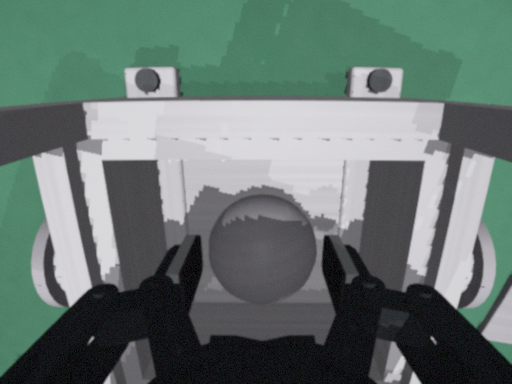

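>>> drive_tool(
  targets=[0, 0, -2, 0, 0, 0, -4, 0, 0, 0, -4, 0, 0, 0, -4, 0, 0, 0, -2, -1],
)

```text
time_s: 19.7
tcp_pos: [0.5284, -0.0243, 0.1666]
tcp_rot: [-3.075, -0.626, -0.006]
ft_force: [-0.7, 0.7, 0.0]
grip_width: 0.0621
```

>>> drive_tool(
  targets=[0, 4, 0, -1, 0, 4, 0, -1, 0, 4, 0, -1, 0, 4, 0, -1, 0, 4, 0, -1],
  jaw=0.4,
)

```text
time_s: 20.32
tcp_pos: [0.6673, -0.1676, 0.1757]
tcp_rot: [2.489, 1.904, 0.02]
ft_force: [-0.6, 0.1, 0.6]
grip_width: 0.0513
```

```bash
cat > cov.py <<'E'
from hs import *
import sys
cap('wrist',sys.argv[1]); s,R=H(); p,d,E,K=load(sys.argv[1]); C=cloud(d,K,E); hsv=cv2.cvtColor(p,cv2.COLOR_RGB2HSV)
reg=(C[...,0]>.44)&(C[...,0]<.62)&(C[...,1]>-.37)&(C[...,1]<-.18)
for z,t,l in((.006,.003,'plate'),(.040,.003,'handle')):
    m=reg&(abs(C[...,2]-z)<t)&(hsv[...,1]<80); nl,L,S,_=cv2.connectedComponentsWithStats(m.astype(np.uint8))
    if nl<2: continue
    i=1+np.argmax(S[1:,4]); c,sz,a=cv2.minAreaRect((C[L==i][:,:2]*1000).astype(np.float32)); print(l,S[i],np.round(c,1),np.round(sz,1),round(a,2))
E
python3 cov.py wc1
```

```text
tcp [ 0.6705 -0.1697  0.1746] yaw tx 75.22 tz [ 1.670e-02  5.000e-04 -9.999e-01] F [-3.3 -1.6  1.1] w 0.0512 t 20.375
TCP in housing [ 0.1119 -0.174   0.1746] yaw rel 62.57
plate [ 120  208  123   93 5043] [ 531.  -273.7] [133.2 130.4] 87.67
handle [151 275  10  10  50] [ 503.5 -268.3] [16.2  8. ] 41.41
```

View pics/wc1.png

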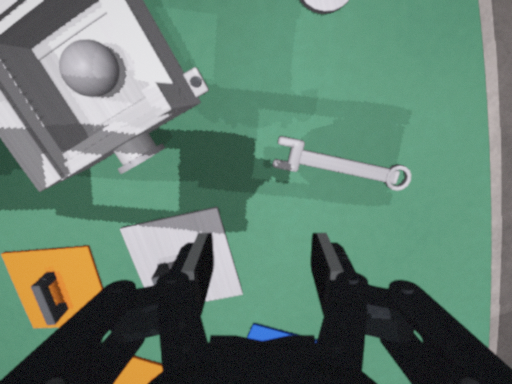

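>>> drive_tool(
  targets=[-3.2, -2.7, 0, 0, -3.2, -2.7, 2, 0, -3.2, -2.7, 3, 0, -3.2, -2.7, 3, 0, 0, 0, 2, -1],
)

```text
time_s: 21.0
tcp_pos: [0.5347, -0.27, 0.0732]
tcp_rot: [2.296, 2.117, 0.023]
ft_force: [0.5, -0.2, -0.4]
grip_width: 0.0512
```

>>> drive_tool(
  targets=[0, 0, 0, -0.3, 0, 0, 0, 0, 0, 0, 0, 0, 0, 0, 0, 0, 0, 0, 0, 0],
)

```text
time_s: 21.62
tcp_pos: [0.5336, -0.2696, 0.0732]
tcp_rot: [2.243, 2.175, 0.022]
ft_force: [-0.7, 0.2, 0.7]
grip_width: 0.0513
```

```bash
python3 cov.py wc2
```

```text
tcp [ 0.5336 -0.2696  0.0732] yaw tx 88.24 tz [ 0.0227 -0.0028 -0.9997] F [-0.1  0.6  0.3] w 0.0511 t 21.675
TCP in housing [-0.0436 -0.2416  0.0732] yaw rel 75.59
plate [  177   112   164   147 18857] [ 530.4 -274.1] [132.2 130.3] 87.68
handle [ 216  197   86   18 1506] [ 530.1 -274.1] [14.2 64.1] 87.86
```

View pics/wc2.png

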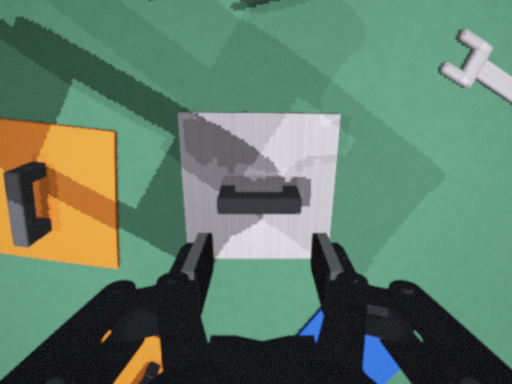

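>>> drive_tool(
  targets=[0, 0, 0, 1, 0, 0, 0, 1, 0, 0, 0, 1, 0, 0, 0, 1, 0, 0, 0, 1],
)

```text
time_s: 22.3
tcp_pos: [0.5344, -0.2695, 0.0739]
tcp_rot: [2.972, 0.984, 0.033]
ft_force: [-0.2, -0.2, -0.4]
grip_width: 0.0513
```

>>> drive_tool(
  targets=[0, 0, 0, 1, 0, 0, 0, 1, 0, 0, 0, 1, 0, 0, 0, 1, 0, 0, 0, 0],
)

```text
time_s: 22.92
tcp_pos: [0.5351, -0.2693, 0.0745]
tcp_rot: [3.136, -0.127, 0.039]
ft_force: [-0.9, -0.0, 0.3]
grip_width: 0.0514
```

```bash
python3 cov.py wc3
```

```text
tcp [ 0.5351 -0.2693  0.0745] yaw tx -4.55 tz [ 0.0246 -0.004  -0.9997] F [-0.6 -1.   1. ] w 0.0514 t 22.975
TCP in housing [-0.042  -0.2416  0.0745] yaw rel -17.2
plate [  184   111   163   149 19363] [ 530.3 -274.5] [132.3 130.2] 87.63
handle [ 258  163   21   80 1469] [ 530.3 -274. ] [14.  63.7] 87.6
```

View pics/wc3.png

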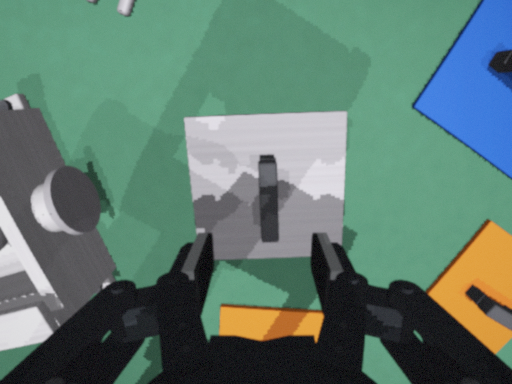

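>>> drive_tool(
  targets=[0.2, 0.55, 0, -0.2, 0, 0, 2, 0, 0, 0, 2, 0, 0, 0, 1, 0, 0, 0, 0, 0],
)

```text
time_s: 23.6
tcp_pos: [0.5369, -0.2739, 0.0198]
tcp_rot: [3.139, -0.053, 0.035]
ft_force: [0.7, -0.1, 0.1]
grip_width: 0.0512
```

```bash
python3 cov.py wc4
```

```text
tcp [ 0.5372 -0.2741  0.0203] yaw tx -1.95 tz [ 0.0231 -0.0027 -0.9997] F [-0.4  0.4  0.7] w 0.0512 t 23.65
TCP in housing [-0.041  -0.2467  0.0203] yaw rel -14.6
plate [  160   121   207   177 26507] [ 530.  -274.4] [132.7 130.9] 87.59
handle [ 251  187   25  100 2356] [ 530.5 -274.3] [13.6 64. ] 87.49
```

View pics/wc4.png

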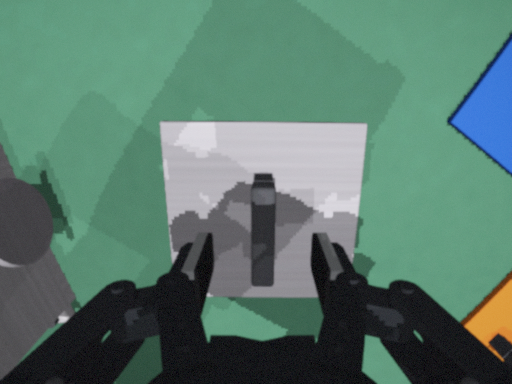

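>>> drive_tool(
  targets=[0, 0, 1.2, 0, 0, 0, 1.2, 0, 0, 0, 1.2, 0, 0, 0, 0, 0, 0, 0, 0, 0],
)

```text
time_s: 24.28
tcp_pos: [0.5389, -0.2747, -0.0172]
tcp_rot: [3.138, -0.053, 0.039]
ft_force: [-0.5, -0.4, -0.9]
grip_width: 0.0517
```

>>> drive_tool(
  targets=[0, 0, 0, 0, 0, 0, 0, 0, 0, 0, 0, 0, 0, 0, 0, 0, 0, 0, 0, 0],
  jaw=1,
)

```text
time_s: 24.9
tcp_pos: [0.5395, -0.2751, -0.0163]
tcp_rot: [3.137, -0.053, 0.041]
ft_force: [0.5, 0.3, -0.6]
grip_width: 0.013
```

```bash
python3 cov.py wc5
```

```text
tcp [ 0.5395 -0.2751 -0.0163] yaw tx -1.93 tz [ 0.026  -0.0047 -0.9996] F [-0.2  0.7 -0.9] w 0.0131 t 24.95
TCP in housing [-0.039  -0.2482 -0.0163] yaw rel -14.58
plate [  136   131   252   153 29407] [ 550.4 -275.7] [132.8  90.4] 87.95
handle [ 218  214   74  119 3620] [ 531.6 -269.6] [31.9 64.1] 80.7
```

View pics/wc5.png

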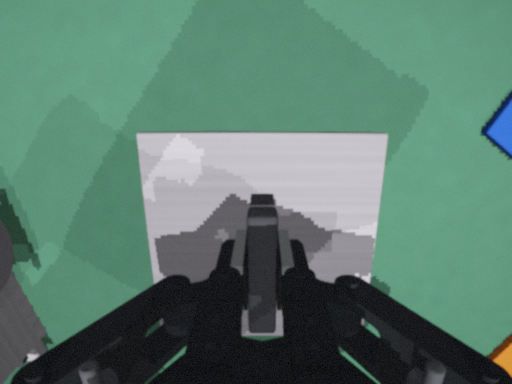

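>>> drive_tool(
  targets=[0, 0, -1, 0, 0, 0, -3, 0, 0, 0, -4, 0, 0, 0, -4, 0, 0, 0, -3.5, 0],
)

```text
time_s: 25.58
tcp_pos: [0.5307, -0.2712, 0.1379]
tcp_rot: [-3.138, 0.053, -0.022]
ft_force: [1.5, -0.1, -3.9]
grip_width: 0.0126
```

```bash
cat > til.py <<'E'
from hs import *
import sys
# plane of the plate in wrist view, tool frame & housing frame
def plate(name,do=True):
    if do: cap('wrist',name)
    s,R=H(); p,d,E,K=load(name); C=cloud(d,K,E); T=(C-s['tcp_pos'])@R; hsv=cv2.cvtColor(p,cv2.COLOR_RGB2HSV)
    m=(d>0)&(abs(T[...,0])<.11)&(abs(T[...,1])<.075)&(T[...,2]>-.06)&(T[...,2]<.06)&(hsv[...,1]<70)&(p.max(2)>60)&(T[...,0]>.012)
    q=T[m]
    # robust plane z=a x+b y+c
    w=np.ones(len(q))
    for _ in range(8):
        A=np.c_[q[:,0],q[:,1],np.ones(len(q))]; co=np.linalg.lstsq(A*w[:,None],q[:,2]*w,rcond=None)[0]; r=q[:,2]-A@co; w=np.exp(-(r/.003)**2)
    g=abs(r)<.002; qi=q[g]
    print('pts',len(q),g.sum(),'plane(tool)',co.round(4),'tilt in tool',np.degrees(np.arctan(co[:2])).round(2))
    n=R@np.array([-co[0],-co[1],1.]); n=-n/np.linalg.norm(n); print('plate normal housing',np.round([n@HX,n@HY,n[2]],3),'tilt about hy (deg, + = +x edge up)',round(np.degrees(np.arctan2(-n@HX,n[2])),2),'roll',round(np.degrees(np.arctan2(n@HY,n[2])),2))
    far=qi[qi[:,0]>np.percentile(qi[:,0],99.)]; Wf=far@R.T+s['tcp_pos']-O; print('far edge x(tool) max',qi[:,0].max().round(4),'edge in housing x,z',(Wf@HX).mean().round(4),Wf[:,2].mean().round(4),'y ext tool',np.percentile(qi[:,1],[.5,99.5]).round(4))
    Wq=qi@R.T+s['tcp_pos']-O; yy=Wq@HY; print('y ext housing',np.percentile(yy,[.5,99.5]).round(4),'x min/max',(Wq@HX).min().round(4),(Wq@HX).max().round(4))
if __name__=='__main__': plate(sys.argv[1])
E
python3 til.py wc6
```

```text
tcp [ 0.5333 -0.2729  0.1438] yaw tx -1.91 tz [ 0.0208 -0.0013 -0.9998] F [ 2.2 -1.3  0.9] w 0.0126 t 25.625
TCP in housing [-0.0446 -0.2447  0.1438] yaw rel -14.56
pts 18737 18333 plane(tool) [ 0.0341  0.0058 -0.0163] tilt in tool [1.95 0.33]
plate normal housing [ 0.012 -0.008  1.   ] tilt about hy (deg, + = +x edge up) -0.66 roll -0.48
far edge x(tool) max 0.0541 edge in housing x,z 0.009 0.1588 y ext tool [-0.0663  0.0636]
y ext housing [-0.3167 -0.1868] x min/max -0.0493 0.0238
```

View pics/wc6.png

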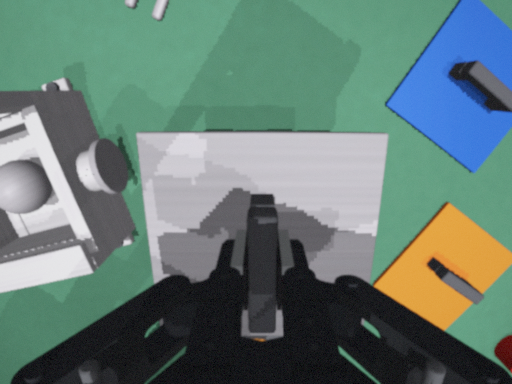

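>>> drive_tool(
  targets=[0, -3, 0, 0, 0, -5, 0, 0, 0.1, -5.2, 0, 0, 0.1, -5.2, 0, 0, 0, -4.2, 0, -0.5],
)

```text
time_s: 26.25
tcp_pos: [0.5425, -0.0445, 0.1426]
tcp_rot: [3.136, 0.077, 0.035]
ft_force: [0.9, 0.3, -4.5]
grip_width: 0.0128
```

```bash
python3 -c "
from hs import *
H()"
```

```text
tcp [ 0.5425 -0.0445  0.1426] yaw tx 2.82 tz [ 0.0226 -0.0035 -0.9997] F [ 0.9  0.3 -4.5] w 0.0128 t 26.25
TCP in housing [ 0.0144 -0.0238  0.1426] yaw rel -9.83
```

>>> drive_tool(
  targets=[0.2, -1.8, 0, 0, 0, 0, 0, -0.5, 0, 0, 0, -0.45, 0, 0, 0, 0, 0, 0, 0, 0],
)

```text
time_s: 26.88
tcp_pos: [0.5417, -0.0237, 0.1396]
tcp_rot: [3.117, 0.341, 0.028]
ft_force: [-0.3, -0.3, -4.4]
grip_width: 0.0128
```

```bash
python3 til.py wc7; python3 -c "
from h import *
cap('scene','cc7')"
```

```text
tcp [ 0.5417 -0.0238  0.1396] yaw tx 12.49 tz [ 0.0185 -0.0038 -0.9998] F [ 0.9 -0.1 -4.4] w 0.0129 t 26.925
TCP in housing [ 0.0181 -0.0034  0.1396] yaw rel -0.16
pts 21027 19204 plane(tool) [ 0.0287  0.0018 -0.0223] tilt in tool [1.64 0.1 ]
plate normal housing [0.011 0.006 1.   ] tilt about hy (deg, + = +x edge up) -0.65 roll 0.34
far edge x(tool) max 0.0568 edge in housing x,z 0.0742 0.1605 y ext tool [-0.0651  0.0646]
y ext housing [-0.068   0.0618] x min/max 0.0296 0.0747
```

View pics/wc7.png

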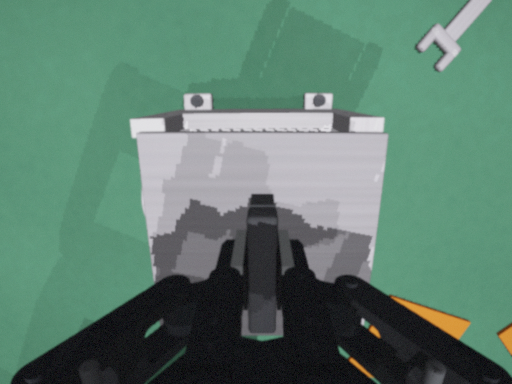

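View pics/cc7.png

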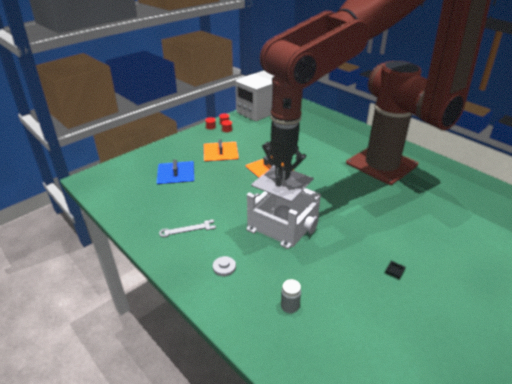

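>>> drive_tool(
  targets=[0.3, -0.3, 0.5, 0, 0, 0, 1, 0, 0, 0, 1, 0, 0, 0, 0, 0, 0, 0, 0, 0],
)

```text
time_s: 27.6
tcp_pos: [0.5441, -0.0202, 0.112]
tcp_rot: [3.118, 0.339, 0.026]
ft_force: [1.6, -0.3, -3.5]
grip_width: 0.0127
```

```bash
python3 til.py wc8
```

```text
tcp [ 0.5439 -0.0201  0.1119] yaw tx 12.41 tz [ 0.0169 -0.0035 -0.9999] F [ 0.2  0.3 -3.7] w 0.0125 t 27.65
TCP in housing [ 0.0212 -0.0004  0.1119] yaw rel -0.24
pts 23430 19256 plane(tool) [ 0.0336  0.0016 -0.0225] tilt in tool [1.93 0.09]
plate normal housing [0.018 0.005 1.   ] tilt about hy (deg, + = +x edge up) -1.02 roll 0.31
far edge x(tool) max 0.0569 edge in housing x,z 0.0774 0.1329 y ext tool [-0.0651  0.0648]
y ext housing [-0.0651  0.0647] x min/max 0.0326 0.078
```

>>> drive_tool(
  targets=[0, 0, 0.5, 0, 0, 0, 0.5, 0, 0, 0, 0.5, 0, 0, 0, 0, 0, 0, 0, 0, 0],
)

```text
time_s: 28.28
tcp_pos: [0.5467, -0.0213, 0.1029]
tcp_rot: [3.115, 0.339, 0.035]
ft_force: [-0.2, 0.3, -4.3]
grip_width: 0.0128
```

```bash
python3 til.py wc9
```

```text
tcp [ 0.5467 -0.0213  0.1028] yaw tx 12.42 tz [ 0.0228 -0.0057 -0.9997] F [-0.2  0.4 -4. ] w 0.0128 t 28.325
TCP in housing [ 0.0236 -0.0021  0.1028] yaw rel -0.23
pts 23488 20874 plane(tool) [-0.0743  0.0072 -0.0231] tilt in tool [-4.25  0.42]
plate normal housing [-0.095  0.004  0.995] tilt about hy (deg, + = +x edge up) 5.46 roll 0.2
far edge x(tool) max 0.0595 edge in housing x,z 0.082 0.1308 y ext tool [-0.0655  0.0644]
y ext housing [-0.0663  0.0635] x min/max 0.0349 0.0824
```

>>> drive_tool(
  targets=[-0.1, 0, 0.5, 0, -0.1, 0, 0.5, 0, 0, -0.1, 0.5, 0, 0, 0, 0, 0, 0, 0, 0, 0],
)

```text
time_s: 28.95
tcp_pos: [0.5432, -0.0224, 0.0923]
tcp_rot: [3.112, 0.34, 0.028]
ft_force: [-1.2, 0.5, 0.0]
grip_width: 0.0129
```

```bash
python3 til.py wc10; python3 -c "
from h import *
cap('side','sc10')"
```

```text
tcp [ 0.5432 -0.0224  0.0922] yaw tx 12.48 tz [ 0.0191 -0.0085 -0.9998] F [-1.7 -0.3 -0.2] w 0.0132 t 29.0
TCP in housing [ 0.02   -0.0024  0.0922] yaw rel -0.17
pts 26994 23285 plane(tool) [-0.2732  0.011  -0.0237] tilt in tool [-15.28   0.63]
plate normal housing [-0.28   0.002  0.96 ] tilt about hy (deg, + = +x edge up) 16.24 roll 0.13
far edge x(tool) max 0.0624 edge in housing x,z 0.081 0.1327 y ext tool [-0.0656  0.0642]
y ext housing [-0.0664  0.0635] x min/max 0.0314 0.0816
```

View pics/wc10.png

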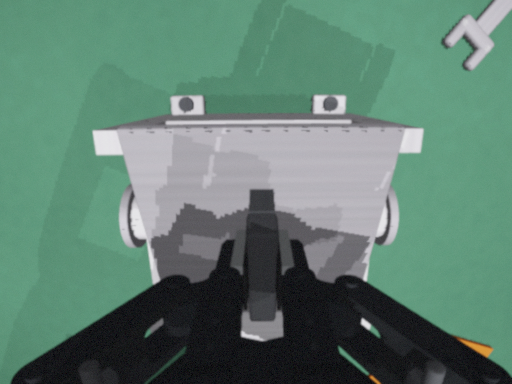

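>>> drive_tool(
  targets=[0, -0.2, 0.5, 0, 0, 0, 0.5, 0, 0, 0, 0.4, 0, 0, 0, 0, 0, 0, 0, 0, 0],
)

```text
time_s: 29.68
tcp_pos: [0.5415, -0.0228, 0.0816]
tcp_rot: [3.109, 0.339, 0.021]
ft_force: [-3.3, -0.5, 2.6]
grip_width: 0.0125
```

```bash
python3 til.py wc11
```

```text
tcp [ 0.5415 -0.0228  0.0816] yaw tx 12.46 tz [ 0.0151 -0.0124 -0.9998] F [-4.9 -0.8  3.5] w 0.0125 t 29.725
TCP in housing [ 0.0182 -0.0025  0.0816] yaw rel -0.19
pts 29896 24252 plane(tool) [-0.4983  0.0155 -0.0231] tilt in tool [-26.49   0.89]
plate normal housing [-0.457  0.001  0.89 ] tilt about hy (deg, + = +x edge up) 27.18 roll 0.09
far edge x(tool) max 0.063 edge in housing x,z 0.0797 0.135 y ext tool [-0.0656  0.0641]
y ext housing [-0.0661  0.0637] x min/max 0.0297 0.0805
```

>>> drive_tool(
  targets=[-0.5, -0.1, 0, 0, -0.5, 0, 0, 0, -0.5, 0, 0, 0, 0, 0, 0, 0, 0, 0, 0, 0],
)

```text
time_s: 30.35
tcp_pos: [0.5242, -0.0249, 0.0786]
tcp_rot: [3.11, 0.339, 0.017]
ft_force: [0.3, -1.0, -2.8]
grip_width: 0.013
```

```bash
python3 til.py wc12
```

```text
tcp [ 0.5243 -0.0249  0.0786] yaw tx 12.46 tz [ 0.0125 -0.0118 -0.9999] F [-0.1  2.5 -2.8] w 0.0126 t 30.4
TCP in housing [ 0.001  -0.0007  0.0786] yaw rel -0.19
pts 37985 2748 plane(tool) [ 0.2579  0.0098 -0.0483] tilt in tool [14.46  0.56]
plate normal housing [0.24  0.004 0.971] tilt about hy (deg, + = +x edge up) -13.91 roll 0.21
far edge x(tool) max 0.0787 edge in housing x,z 0.0781 0.1081 y ext tool [-0.0653  0.0639]
y ext housing [-0.0642  0.0651] x min/max 0.0287 0.0792
```

```bash
python3 - <<'E'
s=open('til.py').read()
s=s.replace("w=np.ones(len(q))","w=np.exp(-((q[:,2]-(A0[0]*q[:,0]+A0[1]))/.008)**2)*(q[:,0]<.062)").replace("def plate(name,do=True):","A0=(float(sys.argv[2]),float(sys.argv[3]))\ndef plate(name,do=True):").replace("w=np.exp(-(r/.003)**2)","w=np.exp(-(r/.003)**2)*(q[:,0]<.062)")
s=s.replace("plate(sys.argv[1])","plate(sys.argv[1],len(sys.argv)<5)")
open('til.py','w').write(s)
E
python3 til.py wc12 -0.5 -0.023 x
```

```text
tcp [ 0.5243 -0.0249  0.0786] yaw tx 12.46 tz [ 0.0125 -0.0118 -0.9999] F [-0.1  2.5 -2.8] w 0.0126 t 30.4
TCP in housing [ 0.001  -0.0007  0.0786] yaw rel -0.19
pts 37985 24204 plane(tool) [-0.491   0.01   -0.0231] tilt in tool [-26.15   0.57]
plate normal housing [-0.449  0.005  0.893] tilt about hy (deg, + = +x edge up) 26.7 roll 0.34
far edge x(tool) max 0.0628 edge in housing x,z 0.0625 0.1314 y ext tool [-0.0655  0.0642]
y ext housing [-0.0645  0.0653] x min/max 0.0125 0.0632
```

View pics/wc12.png

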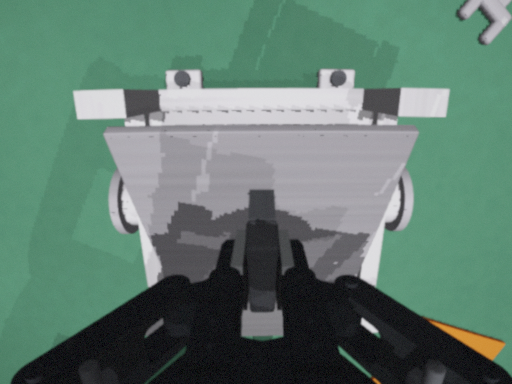

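>>> drive_tool(
  targets=[0, 0, -0.3, 0, 0, 0, 0, 0, -0.4, 0, -0.05, 0, -0.4, 0, -0.05, 0, 0, 0, 0, 0],
)

```text
time_s: 31.02
tcp_pos: [0.5162, -0.0267, 0.083]
tcp_rot: [3.11, 0.34, 0.018]
ft_force: [0.6, -0.7, -3.0]
grip_width: 0.0127
```

```bash
python3 til.py wc13 -0.5 -0.023; python3 -c "
from h import *
cap('side','sc13');cap('scene','cc13')
import numpy as np
a=cv2.imread('pics/sc13.png')[130:250,160:290];b=cv2.imread('pics/cc13.png')[150:260,230:340]
cv2.imwrite('pics/c13.png',np.hstack([cv2.resize(a,(400,400),interpolation=2),cv2.resize(b,(400,400),interpolation=2)]))"
```

```text
tcp [ 0.5164 -0.0267  0.083 ] yaw tx 12.48 tz [ 0.013  -0.0119 -0.9998] F [ 0.5 -0.9 -4.2] w 0.0128 t 31.075
TCP in housing [-0.0072 -0.0007  0.083 ] yaw rel -0.17
pts 39257 24179 plane(tool) [-0.4905  0.0099 -0.0231] tilt in tool [-26.13   0.56]
plate normal housing [-0.449  0.006  0.893] tilt about hy (deg, + = +x edge up) 26.71 roll 0.35
far edge x(tool) max 0.0629 edge in housing x,z 0.0542 0.1358 y ext tool [-0.0655  0.0642]
y ext housing [-0.0644  0.0652] x min/max 0.0044 0.055
```

View pics/c13.png

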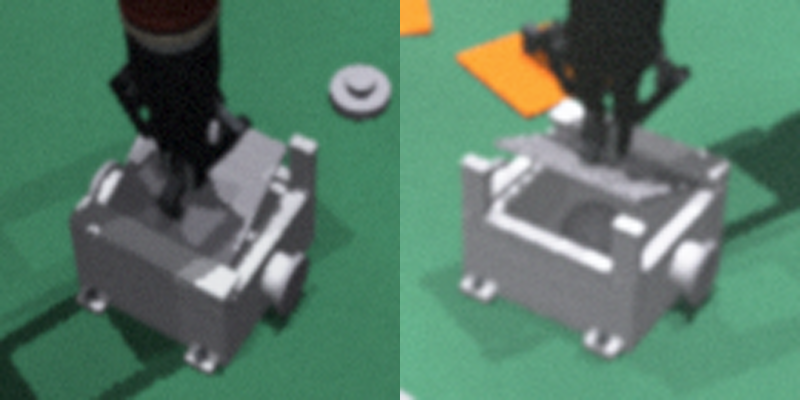

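>>> drive_tool(
  targets=[-0.3, 0, 0, 0, -0.25, 0, 0, 0, 0, 0, 0.2, 0, 0, 0, 0, 0, 0, 0, 0, 0],
)

```text
time_s: 31.8
tcp_pos: [0.511, -0.0279, 0.0808]
tcp_rot: [3.11, 0.34, 0.019]
ft_force: [0.0, -0.3, -4.2]
grip_width: 0.0129
```

```bash
python3 til.py wc14 -0.5 -0.023
```

```text
tcp [ 0.511  -0.0279  0.0808] yaw tx 12.48 tz [ 0.0133 -0.0119 -0.9998] F [-0.4  0.7 -3.6] w 0.0129 t 31.85
TCP in housing [-0.0127 -0.0008  0.0808] yaw rel -0.17
pts 40996 24228 plane(tool) [-0.4914  0.0097 -0.0231] tilt in tool [-26.17   0.56]
plate normal housing [-0.45   0.006  0.893] tilt about hy (deg, + = +x edge up) 26.77 roll 0.36
far edge x(tool) max 0.063 edge in housing x,z 0.0489 0.1337 y ext tool [-0.0655  0.0643]
y ext housing [-0.0645  0.0652] x min/max -0.0012 0.0497
```

>>> drive_tool(
  targets=[0, 0, 0.25, 0, 0.2, 0, 0.35, 0, 0.3, 0, 0.35, 0, 0, 0, 0, 0, 0, 0, 0, 0],
)

```text
time_s: 32.48
tcp_pos: [0.5173, -0.0269, 0.0732]
tcp_rot: [3.109, 0.34, 0.021]
ft_force: [-1.0, 0.9, 0.8]
grip_width: 0.0126
```

```bash
python3 til.py wc15 -0.4 -0.023
```

```text
tcp [ 0.5174 -0.0269  0.0732] yaw tx 12.48 tz [ 0.0147 -0.012  -0.9998] F [-1.5 -0.5  0.6] w 0.0127 t 32.525
TCP in housing [-0.0063 -0.0012  0.0732] yaw rel -0.17
pts 39805 23662 plane(tool) [-0.3769  0.0147 -0.0244] tilt in tool [-20.65   0.84]
plate normal housing [-0.364  0.001  0.932] tilt about hy (deg, + = +x edge up) 21.32 roll 0.07
far edge x(tool) max 0.0772 edge in housing x,z 0.0565 0.1209 y ext tool [-0.0656  0.0641]
y ext housing [-0.0649  0.0649] x min/max 0.0053 0.0705
```

>>> drive_tool(
  targets=[0, 0, 0.3, 0, 0.15, 0, 0.4, 0, 0.15, 0, 0.3, 0, 0, 0, 0, 0, 0, 0, 0, 0],
)

```text
time_s: 33.15
tcp_pos: [0.524, -0.0257, 0.0664]
tcp_rot: [3.11, 0.339, 0.032]
ft_force: [-0.4, 0.6, 2.0]
grip_width: 0.0128
```

```bash
python3 til.py wc16 -0.25 -0.023
```

```text
tcp [ 0.524  -0.0257  0.0664] yaw tx 12.46 tz [ 0.022  -0.011  -0.9997] F [-0.7 -0.3  2.6] w 0.0128 t 33.2
TCP in housing [ 0.0005 -0.0014  0.0664] yaw rel -0.19
pts 38887 22735 plane(tool) [-0.2479  0.0146 -0.0256] tilt in tool [-13.93   0.84]
plate normal housing [-0.259  0.002  0.966] tilt about hy (deg, + = +x edge up) 15.02 roll 0.1
far edge x(tool) max 0.0796 edge in housing x,z 0.073 0.1116 y ext tool [-0.0656  0.0642]
y ext housing [-0.0652  0.0646] x min/max 0.0117 0.079
```

>>> drive_tool(
  targets=[-0.1, 0, 0.3, 0, 0, 0, 0.3, 0, 0.1, 0, 0.3, 0, 0, 0, 0, 0, 0, 0, 0, 0],
)

```text
time_s: 33.83
tcp_pos: [0.5284, -0.0251, 0.0609]
tcp_rot: [3.11, 0.338, 0.047]
ft_force: [-1.3, 2.0, 2.9]
grip_width: 0.0129
```

```bash
python3 til.py wc17 -0.15 -0.026
```

```text
tcp [ 0.5284 -0.0251  0.0608] yaw tx 12.41 tz [ 0.0312 -0.0099 -0.9995] F [-0.5  2.5  3.5] w 0.0129 t 33.875
TCP in housing [ 0.0049 -0.0019  0.0608] yaw rel -0.24
pts 35359 21627 plane(tool) [-0.1524  0.0153 -0.0262] tilt in tool [-8.67  0.88]
plate normal housing [-0.179  0.002  0.984] tilt about hy (deg, + = +x edge up) 10.29 roll 0.1
far edge x(tool) max 0.0753 edge in housing x,z 0.0721 0.0992 y ext tool [-0.0656  0.0642]
y ext housing [-0.0657  0.0641] x min/max 0.0159 0.0789
```

View pics/wc17.png

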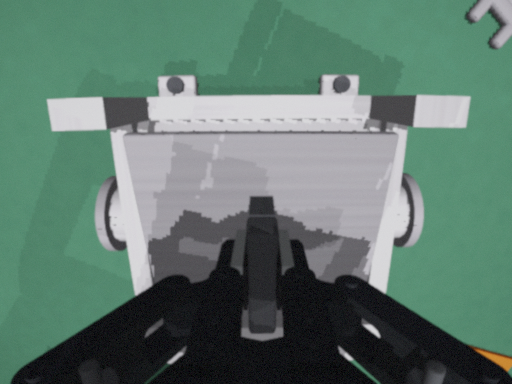

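```bash
python3 - <<'E'
from hs import *
p,d,E,K=load('wc17'); C=cloud(d,K,E)
V=C-O
for col in(180,262,350):
    print(col,[(r,int(p[r,col].mean()),*(np.round([V[r,col]@HX*1000,V[r,col][2]*1000],1))) for r in range(96,142,2)])
E
```

```text
180 [(96, 211, np.float64(79.6), np.float64(10.1)), (98, 216, np.float64(78.0), np.float64(75.8)), (100, 216, np.float64(77.0), np.float64(76.7)), (102, 216, np.float64(76.0), np.float64(77.0)), (104, 216, np.float64(75.0), np.float64(75.9)), (106, 216, np.float64(74.0), np.float64(76.0)), (108, 216, np.float64(72.9), np.float64(76.1)), (110, 216, np.float64(71.9), np.float64(75.9)), (112, 217, np.float64(70.8), np.float64(74.7)), (114, 216, np.float64(69.9), np.float64(77.3)), (116, 215, np.float64(68.7), np.float64(75.0)), (118, 213, np.float64(67.7), np.float64(75.9)), (120, 207, np.float64(66.1), np.float64(66.7)), (122, 212, np.float64(65.1), np.float64(68.9)), (124, 204, np.float64(63.9), np.float64(67.1)), (126, 203, np.float64(62.9), np.float64(68.4)), (128, 202, np.float64(61.6), np.float64(66.7)), (130, 191, np.float64(60.7), np.float64(68.3)), (132, 111, np.float64(62.4), np.float64(94.8)), (134, 146, np.float64(61.5), np.float64(95.7)), (136, 174, np.float64(60.7), np.float64(97.0)), (138, 177, np.float64(59.8), np.float64(97.4)), (140, 175, np.float64(58.9), np.float64(9
[... 1520 characters left out ...]
64(70.5), np.float64(76.1)), (114, 214, np.float64(69.5), np.float64(76.5)), (116, 215, np.float64(68.4), np.float64(75.6)), (118, 216, np.float64(66.8), np.float64(68.0)), (120, 214, np.float64(65.7), np.float64(66.8)), (122, 210, np.float64(64.7), np.float64(68.9)), (124, 200, np.float64(63.5), np.float64(68.3)), (126, 199, np.float64(62.5), np.float64(69.2)), (128, 199, np.float64(61.3), np.float64(68.1)), (130, 190, np.float64(60.0), np.float64(66.6)), (132, 107, np.float64(61.9), np.float64(95.0)), (134, 154, np.float64(61.2), np.float64(97.1)), (136, 175, np.float64(60.3), np.float64(97.3)), (138, 174, np.float64(59.4), np.float64(97.1)), (140, 175, np.float64(58.5), np.float64(97.5))]
```

>>> drive_tool(
  targets=[0.1, 0, 0.3, 0, 0.1, 0, 0.3, 0, 0.1, 0, 0.3, 0, 0, 0, 0, 0, 0, 0, 0, 0],
)

```text
time_s: 34.5
tcp_pos: [0.5336, -0.0243, 0.0529]
tcp_rot: [3.11, 0.337, 0.053]
ft_force: [0.1, 1.3, 2.2]
grip_width: 0.0129
```

```bash
cat > edge.py <<'E'
from hs import *
import sys
cap('wrist',sys.argv[1]); H(); p,d,E,K=load(sys.argv[1]); V=cloud(d,K,E)-O
a,b=int(sys.argv[2]),int(sys.argv[3])
for col in(180,320,350):
    print(col,[(r,int(p[r,col].mean()),*(float(x) for x in np.round([V[r,col]@HX*1000,V[r,col][2]*1000],1))) for r in range(a,b,2)])
hsv=cv2.cvtColor(p,cv2.COLOR_RGB2HSV); x=V@HX;y=V@HY;z=V[...,2]
m=(x>.02)&(x<.058)&(abs(y)<.06)&(abs(y)>.02)&(z<.11)&(z>.06)&(p.min(2)>60)&(d>0)
A=np.c_[x[m],y[m],np.ones(m.sum())]; w=np.ones(m.sum())
for _ in range(6):
    co=np.linalg.lstsq(A*w[:,None],z[m]*w,rcond=None)[0]; r=z[m]-A@co; w=np.exp(-(r/.002)**2)
print('plate tilt x,y deg',np.degrees(np.arctan(co[:2])).round(2),'z top at x=0',co[2].round(4),'at 65',(co[2]+.065*co[0]).round(4),'at -65',(co[2]-.065*co[0]).round(4))
E
python3 edge.py wc18 112 140
```

```text
tcp [ 0.5336 -0.0243  0.0529] yaw tx 12.38 tz [ 0.0351 -0.0093 -0.9993] F [0.4 1.8 3.1] w 0.0128 t 34.55
TCP in housing [ 0.0101 -0.0022  0.0529] yaw rel -0.27
180 [(112, 218, 76.3, 75.9), (114, 217, 75.4, 76.8), (116, 217, 74.4, 76.5), (118, 218, 73.4, 75.4), (120, 217, 72.4, 75.7), (122, 216, 71.4, 75.8), (124, 217, 70.4, 76.1), (126, 218, 69.4, 76.1), (128, 217, 68.4, 76.4), (130, 210, 67.3, 75.6), (132, 197, 65.4, 67.1), (134, 196, 64.4, 67.1), (136, 113, 64.6, 78.4), (138, 150, 64.1, 82.9)]
320 [(112, 217, 75.9, 76.0), (114, 217, 74.9, 75.6), (116, 217, 73.9, 75.1), (118, 217, 72.8, 74.8), (120, 217, 72.0, 76.6), (122, 215, 71.0, 76.6), (124, 216, 69.9, 76.0), (126, 218, 68.9, 75.6), (128, 217, 67.8, 75.3), (130, 218, 66.1, 68.4), (132, 214, 65.0, 67.8), (134, 202, 63.8, 67.2), (136, 134, 64.3, 79.9), (138, 159, 63.7, 83.3)]
350 [(112, 216, 75.9, 74.9), (114, 217, 75.0, 76.2), (116, 216, 74.0, 76.1), (118, 214, 73.0, 76.6), (120, 215, 72.0, 76.0), (122, 215, 70.8, 74.2), (124, 214, 70.0, 76.5), (126, 215, 68.9, 76.0), (128, 214, 67.8, 75.3), (130, 174, 66.0, 67.5), (132, 203, 65.0, 67.8), (134, 199, 63.9, 67.4), (136, 136, 64.3, 80.0), (138, 157, 63.7, 83.3)]
plate tilt x,y deg [ 4.   -0.08] z top at x=0 0.0785 at 65 0.0831 at -65 0.074
```

>>> drive_tool(
  targets=[0, 0, 0.25, 0, 0, 0, 0.25, 0, 0, 0, 0.15, 0, 0, 0, 0, 0, 0, 0, 0, 0],
)

```text
time_s: 35.17
tcp_pos: [0.5362, -0.0241, 0.0481]
tcp_rot: [3.11, 0.336, 0.061]
ft_force: [-0.6, 1.5, 2.9]
grip_width: 0.0127
```

```bash
python3 edge.py wc19 126 144
```

```text
tcp [ 0.5362 -0.0241  0.0481] yaw tx 12.36 tz [ 0.0403 -0.0089 -0.9991] F [0.4 1.  4.2] w 0.013 t 35.225
TCP in housing [ 0.0128 -0.0025  0.0481] yaw rel -0.29
180 [(126, 218, 72.1, 75.3), (128, 218, 71.2, 75.5), (130, 217, 70.1, 74.9), (132, 218, 69.3, 76.1), (134, 217, 68.3, 76.2), (136, 200, 67.2, 75.2), (138, 197, 65.5, 69.0), (140, 136, 65.0, 73.6), (142, 178, 64.2, 75.0)]
320 [(126, 218, 71.7, 76.0), (128, 217, 70.7, 76.3), (130, 217, 69.8, 76.6), (132, 218, 68.7, 76.2), (134, 218, 67.6, 75.1), (136, 217, 65.9, 68.8), (138, 198, 64.9, 69.0), (140, 132, 64.4, 73.1), (142, 179, 63.5, 74.1)]
350 [(126, 214, 71.6, 75.2), (128, 214, 70.8, 76.5), (130, 215, 69.8, 77.1), (132, 217, 68.7, 75.9), (134, 210, 67.7, 75.5), (136, 169, 65.9, 69.0), (138, 196, 64.8, 68.7), (140, 128, 64.3, 73.0), (142, 179, 63.5, 74.8)]
plate tilt x,y deg [ 0.37 -0.05] z top at x=0 0.0743 at 65 0.0748 at -65 0.0739
```

>>> drive_tool(
  targets=[0, 0, 0.15, 0, 0, 0, 0.1, 0, 0, 0, 0, 0, 0, 0, 0, 0, 0, 0, 0, 0],
)

```text
time_s: 35.85
tcp_pos: [0.5364, -0.0241, 0.0477]
tcp_rot: [3.11, 0.337, 0.061]
ft_force: [-0.9, 1.4, 5.1]
grip_width: 0.0127
```

```bash
python3 edge.py wc20 134 146
```

```text
tcp [ 0.5363 -0.0241  0.0477] yaw tx 12.37 tz [ 0.0399 -0.0089 -0.9992] F [0.2 2.4 4.6] w 0.0126 t 35.9
TCP in housing [ 0.0129 -0.0026  0.0477] yaw rel -0.28
180 [(134, 219, 68.5, 76.5), (136, 208, 67.4, 75.0), (138, 196, 65.5, 67.5), (140, 140, 65.0, 71.9), (142, 174, 64.3, 74.4), (144, 174, 63.3, 74.5)]
320 [(134, 218, 68.0, 76.2), (136, 217, 66.2, 69.0), (138, 208, 65.1, 68.5), (140, 136, 64.5, 72.0), (142, 177, 63.9, 75.5), (144, 186, 62.8, 74.8)]
350 [(134, 214, 67.9, 75.8), (136, 174, 66.0, 67.4), (138, 194, 65.0, 68.0), (140, 132, 64.6, 72.8), (142, 174, 63.5, 72.7), (144, 185, 62.5, 73.0)]
plate tilt x,y deg [ 0.1  -0.03] z top at x=0 0.074 at 65 0.0741 at -65 0.0738
```

Level and home. Release partly, then retreat straight up.

>>> drive_tool(
  targets=[0, 0, 0, 0, 0, 0, 0, 0, 0, 0, 0, 0, 0, 0, 0, 0, 0, 0, 0, 0],
  jaw=0.5,
)

```text
time_s: 36.52
tcp_pos: [0.5357, -0.025, 0.0462]
tcp_rot: [3.108, 0.337, 0.059]
ft_force: [-0.1, 0.7, 0.2]
grip_width: 0.0424
```

>>> drive_tool(
  targets=[0, 0, -0.5, 0, 0, 0, -2, 0, 0, 0, -4, 0, 0, 0, -4, 0, 0, 0, -4, 0],
)

```text
time_s: 37.15
tcp_pos: [0.527, -0.0229, 0.1922]
tcp_rot: [3.111, 0.337, 0.047]
ft_force: [0.6, 0.1, 0.4]
grip_width: 0.0424
```

>>> drive_tool(
  targets=[-2, 0, -2, 0, 0, 0, 0, 0, 0, 0, 0, 0, 0, 0, 0, 0, 0, 0, 0, 0],
)

```text
time_s: 37.78
tcp_pos: [0.5089, -0.0271, 0.2148]
tcp_rot: [3.109, 0.337, 0.056]
ft_force: [-0.3, -1.3, 0.5]
grip_width: 0.0429
```

```bash
python3 edge.py wc21 100 101; python3 - <<'E'
from hs import *
cap('scene','cc21')
p,d,E,K=load('wc21'); V=cloud(d,K,E)-O; x=V@HX;y=V@HY;z=V[...,2]
m=(abs(x)<.075)&(abs(y)<.08)&(abs(z-.074)<.0012)&(d>0)
nl,L,S,_=cv2.connectedComponentsWithStats(m.astype(np.uint8)); 
for i in range(1,nl):
    if S[i,4]>200:
        g=L==i; print(S[i],'x',np.percentile(x[g],[.5,99.5]).round(4),'y',np.percentile(y[g],[.5,99.5]).round(4),'z',np.median(z[g]).round(4))
m=(abs(x)<.06)&(abs(y)<.03)&(z>.102)&(z<.115)&(d>0); print('handle z',np.median(z[m]).round(4),'c',x[m].mean().round(4),y[m].mean().round(4))
E
```

```text
tcp [ 0.5088 -0.0271  0.2147] yaw tx 12.4 tz [ 0.0369 -0.0098 -0.9993] F [ 0.  -0.4 -0.9] w 0.0424 t 37.825
TCP in housing [-0.0146  0.0005  0.2147] yaw rel -0.25
180 [(100, 147, 57.9, -0.8)]
320 [(100, 193, 57.0, 73.7)]
350 [(100, 121, 57.2, 1.2)]
plate tilt x,y deg [-0.14 -0.03] z top at x=0 0.074 at 65 0.0738 at -65 0.0741
[  198    92   128   114 11535] x [-0.0566  0.0641] y [-0.0665  0.0634] z 0.0739
handle z 0.1078 c 0.001 -0.001
```

View pics/wc21.png

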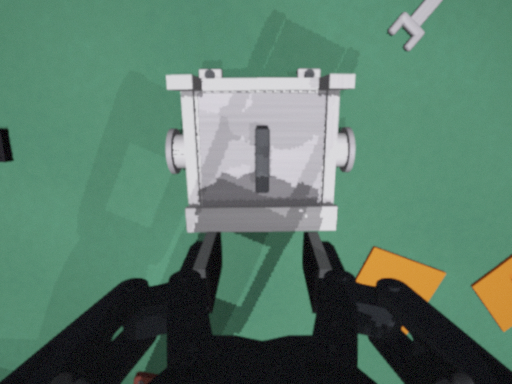

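View pics/cc21.png

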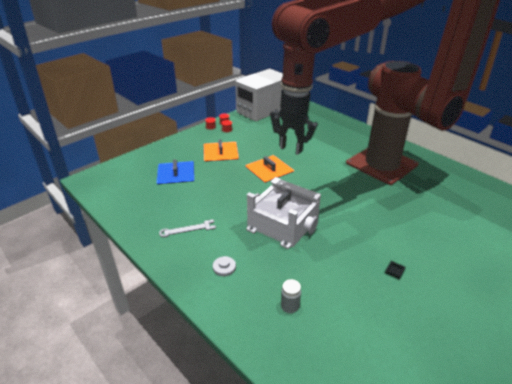

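Cover lies level inside the rims (wrist view about 197–328 × 92–207 px) and its −x edge runs under the lip. The top is at z = 74 mm, which is home, and the bystanders are undisturbed. I'm handing in.

```bash
python3 -c "
from hs import *
env.close_job(); axes()"
```

```text
the job is handed in; nothing more can be done
the job is handed in; nothing more can be done
```

I placed the float ball on the chamber floor, fitted the cover level and fully home under the lip, and handed the job in at about 38 s of the 61 s allowed.

**What I did**
- **Ball:** My first grasp was too high, because the real finger ends sit about 40 mm behind the reported TCP. I set the ball back on its stand, regripped it lower and lowered it to within about 0.5 mm of the floor before releasing.
- **Cover:** I gripped the handle and tilted the plate to 27° by pressing its +x edge on the lugs. I then slid the other edge under the lip and eased the plate down, still gripped, until it lay level.

**Last checks**
- **Ball:** its centre was at z = 35.6 mm after release; the target is 36 mm.
- **Cover:** its tilt is 0.14° or less in x and 0.03° in y. The top is at z = 73.9 to 74.0 mm and the handle top at 107.8 mm, against targets of 74 and 108 mm. It is centred within about 1.5 mm.
- **Gripper:** it is open and well clear of everything.
- **Bystanders:** in the last scene picture the jar, wrench and flange look unmoved; I did not measure them.

**What went wrong:** During the first lowering with the ball, the gripper's knuckles touched the lip. That pushed the tool about 2.5° off vertical, with 3 N read at the end of that move; the peak was not seen. I backed off, turned the jaws by 90° and lowered again without contact.

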